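# Fetch the stapler from behind the glue and the jar

## Task

The stapler lies in the blue supply tray behind the glue bottle and the lidded jar. Without shifting the stapler, first move the bottle and the jar to the empty metal side tray, then lay the stapler on the dark strip of the plywood board, centred and lined up with it, and last put the bottle and the jar back upright exactly where each one stood. Set everything down rather than dropping it, tip nothing over, and leave the glue stick, the tape roll, the pencil cup and the tub where they are.

Things in the scene. Friction and masses are not known exactly. Their poses are not given: they have to be found in the camera images.
- glue_mid (a point): White school-glue bottle with an orange nozzle, standing in the blue tray in front of the stapler, left or right of the jar. Round body 46 mm in diameter up to 64 mm height, narrowing above; 96 mm high over all. 0.12 kg. The point is on its axis half-way up, 48 mm above its underside; z up. Remember where it stood: it has to go back there.
- jar_mid (a point): Squat round glass jar with a paper label and a steel screw lid, standing beside the glue bottle in the blue tray. 58 mm in diameter, 70 mm high (lid 56 mm in diameter, top 14 mm). 0.2 kg. The point is on its axis half-way up, 35 mm above its underside; z up. Remember where it stood: it has to go back there.
- stapler_mid (a point): Black desk stapler lying on its rubber foot across the back of the blue tray (on the side away from the robot), about 10 mm behind the bottle and the jar. 120 mm long (its x axis), 32 mm wide (y), 45 mm high (z up), flat parallel sides. 0.22 kg. The point is at its middle, 22 mm above its underside. It may be laid down either way round.
- supply_tray: Blue plastic supply tray, fixed to the table: 170 mm (x) by 240 mm (y), rim 25 mm high, walls and floor 5 mm thick. Origin at the centre of its underside (on the table); x points away from the robot, towards the stapler; y along its length.
- side_tray_in (a point): Empty flat aluminium tray, the side area, fixed to the left or the right of the blue tray: 200 mm (x) by 150 mm (y) outside, rim 12 mm high, walls and floor 4 mm thick. The point is at the centre of its inner floor, on its surface; x along its length.
- board_place (a point): Plywood board, 200 mm (x) by 150 mm (y), 12 mm thick, fixed on the other side of the blue tray. In its middle a dark strip, 128 by 40 mm, marks where the stapler belongs; the point is at the centre of the strip on the board's top face, x along the strip.
- gluestick: Bystander: white glue stick with a grey cap, 25 mm in diameter, 80 mm high, standing in a back corner of the blue tray beyond the stapler's end. Leave it. Origin at the centre of its underside.
- tape_roll: Bystander: roll of paper tape lying flat between the robot and the blue tray, 84 mm in diameter, 24 mm high. Leave it. Origin at the centre of its underside.
- pencil_cup: Bystander: white cup with pencils, 70 mm in diameter, about 155 mm high with the pencils, beyond and to the left of the blue tray. Leave it. Origin at the centre of its underside.
- tub: Bystander: clear square plastic tub, 85 by 85 mm, 45 mm high, beyond and to the right of the blue tray. Leave it. Origin at the centre of its underside.
Things that resemble listed ones, but are neither listed nor needed, are in the scene too. Leave any pink, purple or yellow look-alike of the part that bears jar_mid alone.

How it is judged:
By the outcome, as a careful person would: the job done as asked, in the order asked, and still so for the second after the job is handed in, with the robot touching nothing.
It also fails if it takes over 131 s, if anything falls off the work surface, if the arm or the gripper's body presses on something with over 40 N, if the wrist force passes 120 N, or if a joint passes its speed limit or range.

## Robot

A 6-joint arm with a two-finger parallel gripper is mounted at the origin on the work surface. World frame = base frame: x ahead of the robot, y to its left, z up, the work surface at z = 0. Lengths are in m, angles in rad, forces in N, time in s.
With the tool pointing down it reaches from about 0.275 to 0.75 m from the base axis. Payload 10.2 kg.
Tool frame: the origin (TCP) lies midway between the tips of the shut fingers; the grasp point (between the pads) lies arm.hold_point_z behind it (arm.hold_point_z is the distance from the TCP to the grasp point, in m); y points along the fingers, z is the direction in which the jaws open and shut, and the axes are right-handed (so a half turn about y gives the same grasp; the last joint's range is limited). The gripper opens to 85 mm and grips with 20 to 120 N. Pads are 22 mm wide; open, the fingers measure 114 mm over their backs; the gripper's body (76 mm by 85 mm) begins 54 mm behind the grasp point. The pads swing forward as they close: fully open they stand 13 mm farther back than shut.
Start: joints at [1.121, 0.313, 1.498, -0, 1.331, -0.223], TCP at [0.118, 0.512, 0.231] pointing down, gripper open.
Joint ranges: [-2.94, 2.94], [-0.97, 2.17], [0.19, 2.56], [-1.23, 4.37], [0.02, 3.11], [-2.88, 2.88]. Speed limits (rad/s): [2.39, 2.39, 3.01, 3.14, 3.14, 3.14].

## Interface

Orientations are given as a unit quaternion [x, y, z, w].
In Python, from rig import telemetry, grab_frame, camera_info, arm gives the robot as it stands.
- The arm moves only by the tool arm_command, never from a script. Its argument "deltas" is a list of rows, each an object of numbers: "dx", "dy", "dz": the shift along the tool's x, y, z in mm; "twist": the turn about the tool's y in rad. In form: [{"dx": .., "dy": .., "dz": .., "twist": ..}, ...]. A call has 1 to 12 rows; each row is the pose to reach, as a shift and turn from the pose commanded when the call began, along the tool's axes at that moment; what a row does not reach only later rows make up. A row lasts 1/10 s, in which the tool goes at most 50 mm and 8.59 degrees, less where a joint would pass 70% of its speed; a pose out of reach is approached as far as the arm can. A call with a gripper value outside its range is refused whole. "fingers" is the opening, from -1 (shut) to 1 (fully open), set as the call begins (left out, the last holds). The fingers move at their own pace and stop on an object; "squeeze" is the grip in N (left out, the last holds). Time passes only in rows, so rows that repeat a pose let the fingers close. It gives the time, the measured TCP pose, the force and the opening at its end, in the units of the state.
- telemetry.read_state(): the state, without advancing time (a new reading comes with each control period).
- grab_frame(name): name is "scene" or "top" or "wrist"; returns the picture (400x640x3 uint8, red, green, blue); there is no depth.
- camera_info(name): a dict with "fx", "fy", "cx", "cy" (pixels), "R" (3x3) and "t" (3): a world point X has camera coordinates R X + t. Camera axes: x right, y down, z forward; pixel columns grow to the right and rows downward; lengths in m; the calibration is good to about 2 mm. A picture is of the moment at which its call begins: read the wrist's pose just before it. camera_info takes no time and is no camera call; for the wrist camera it gives the pose at the moment of the call.
- arm.close_job(): hands the job in, once; it reports no verdict.
The state is a dict: "t": time; "q": joint angles; "qd": joint speeds; "joint_efforts": joint torques, N m; "position": TCP position; "orientation": TCP orientation; "ft_force": force on the tool from outside, world axes, zero at the start; "moment": the same for the moment, N m; "width": finger opening in m.
Only numpy, scipy, OpenCV 4.12 (cv2) and the standard library are available. Lean on these libraries where they do the work, as an engineer would, in place of code of your own. Each camera call takes 0.05 s, during which the arm holds its last target. There are 200 camera calls.

## Working session

There is one attempt and no reset: what is moved stays moved. The work goes in short steps, Python scripts to look and compute and a tool call to move; the robot and the scene stay as the last step left them, time stands still between calls to the robot, and variables do not carry over. Pictures are saved under pics/ and viewed, on a budget of 14 in all, crops included, one or two more only if the job needs it, and the job is handed in when it is done.

Besides the shell and the picture viewer there is one more tool, called after "Call:" by a JSON object that holds its "api" and its "payload", one argument or row to a line. arm_command: Moves the arm, as the interface text tells. Its arguments: {"type":"object","properties":{"deltas":{"type":"array"},"fingers":{"type":"number"},"squeeze":{"type":"number"}},"required":["deltas"]}

```bash
ls; mkdir -p pics; python3 - <<'E'
from rig import telemetry, grab_frame, camera_info, arm
import cv2,numpy as np
print(telemetry.read_state()); print(arm.hold_point_z)
for n in("top","scene"):
    f=grab_frame(n);cv2.imwrite(f"pics/{n}0.png",f[:,:,::-1]);c=camera_info(n);print(n,{k:np.round(v,4).tolist() for k,v in c.items()})
E
```

```text
pics
{'t': 0.0, 'q': array([ 1.12059908e+00,  3.13471514e-01,  1.49843718e+00, -1.20678253e-06,
        1.33099972e+00, -2.23399947e-01]), 'qd': array([ 0.00164887,  0.00267734, -0.00017664,  0.00016113, -0.00102128,
        0.00102644]), 'joint_efforts': array([-3.21025636e-04, -4.12264252e+01, -2.59747714e+01, -1.81271807e-04,
        4.10185719e-03, -1.44993589e-05]), 'position': array([0.11794817, 0.51131604, 0.23072403]), 'orientation': array([ 0.70300427, -0.08016643,  0.07985975, -0.70212589]), 'ft_force': array([0.14376062, 0.28626941, 0.09990304]), 'moment': array([ 0.08074063, -0.0181203 , -0.01826445]), 'width': 0.08478520899759968}
0.0187
top {'fx': 458.6336, 'fy': 458.6336, 'cx': 325.6647, 'cy': 198.2848, 'R': [[0.0054, -0.9996, 0.0274], [-0.9843, -0.0101, -0.1764], [0.1766, -0.026, -0.9839]], 't': [-0.0132, 0.5691, 1.04]}
scene {'fx': 512.8255, 'fy': 512.8255, 'cx': 325.2984, 'cy': 202.8765, 'R': [[0.3197, 0.9474, -0.0135], [0.7125, -0.2497, -0.6557], [-0.6246, 0.2, -0.7549]], 't': [-0.1788, -0.3662, 1.6566]}
```

View pics/top0.png

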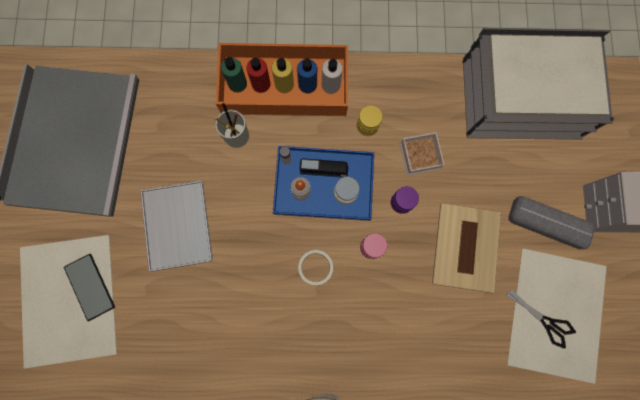

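View pics/scene0.png

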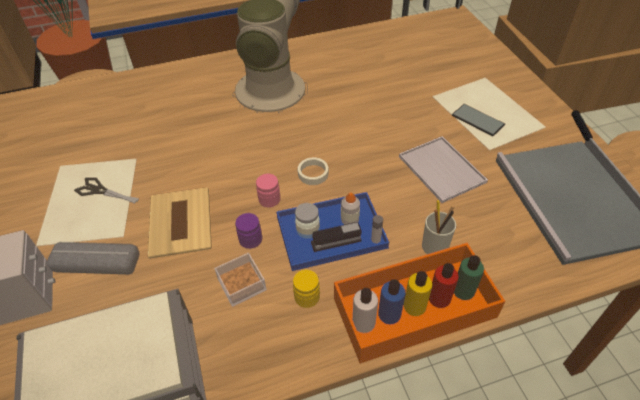

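The top image shows the tray at about (324,183), bottle (301,187), jar (346,189), stapler (324,168), side tray (177,226) and board strip (467,248). Pink, purple and yellow jars are decoys. The scene image agrees.

```bash
cat > h.py <<'E'
from rig import telemetry, grab_frame, camera_info, arm
import cv2,numpy as np
from scipy.spatial.transform import Rotation as Ro
def unp(c,uv,z):
    R=np.array(c['R']);t=np.array(c['t']);o=-R.T@t
    d=R.T@np.array([(uv[0]-c['cx'])/c['fx'],(uv[1]-c['cy'])/c['fy'],1]);return o+d*(z-o[2])/d[2]
def proj(c,X):
    p=np.array(c['R'])@np.array(X)+np.array(c['t']);return np.array([c['cx']+c['fx']*p[0]/p[2],c['cy']+c['fy']*p[1]/p[2]])
def go(X,axis=None,s=None):
    """delta in mm of tool axes to bring TCP to X, and twist to bring jaw axis (tool z) to world dir 'axis' deg"""
    s=s or telemetry.read_state();R=Ro.from_quat(s['orientation']).as_matrix()
    print('tool->',np.round(1000*R.T@(np.array(X)-s['position']),1))
    if axis is not None:
        z=R[:,2];cur=np.arctan2(z[1],z[0]);d=np.radians(axis)-cur
        # twist about tool y (down): positive twist turns heading by -twist if y is down
        d=(d+np.pi/2)%np.pi-np.pi/2; print('twist',round(-d if R[2,1]<0 else d,4),'cur jaw deg',np.degrees(cur).round(1))
def snap(n,name,k=1):
    c=camera_info(n);f=grab_frame(n)[:,:,::-1].copy()
    cv2.imwrite(f'pics/{name}.png',f);np.save(f'pics/{name}.npy',c,allow_pickle=True);return c,f
def load(name): return np.load(f'pics/{name}.npy',allow_pickle=True).item(),cv2.imread(f'pics/{name}.png')
E
python3 - <<'E'
from h import *
c=camera_info("top")
for n,uv,z in [("bottle nozzle",(300,184),.1),("jar lid",(347,186),.075),("stapler",(324,166),.05),("tray TL",(276,149),.025),("TR",(373,152),.025),("BR",(371,218),.025),("BL",(274,215),.025),("side",(177,226),.004),("sTL",(142,191),.012),("sTR",(203,182),.012),("sBR",(211,263),.012),("sBL",(151,270),.012),("strip",(467.5,248),.012),("st_t",(470,222),.012),("st_b",(465,274),.012),("tape",(316,267),.024),("gluestick",(285,150),.085)]:
    print(n,unp(c,uv,z).round(3))
s=telemetry.read_state();R=Ro.from_quat(s['orientation']).as_matrix();print(R.round(3))
w=camera_info("wrist");print(w); Rw=np.array(w['R']);print("cam pos in tool",R.T@(-Rw.T@w['t']-s['position']),"cam axes in tool (rows)",(Rw@R).round(3))
go([.5,.0,.3],90)
E
```

```text
bottle nozzle [0.593 0.051 0.1  ]
jar lid [ 0.595 -0.058  0.075]
stapler [ 0.648 -0.004  0.05 ]
tray TL [0.696 0.114 0.025]
TR [ 0.692 -0.127  0.025]
BR [ 0.526 -0.12   0.025]
BL [0.532 0.115 0.025]
side [0.505 0.352 0.004]
sTL [0.59  0.439 0.012]
sTR [0.614 0.293 0.012]
sBR [0.416 0.263 0.012]
sBL [0.399 0.404 0.012]
strip [ 0.457 -0.356  0.012]
st_t [ 0.52  -0.366  0.012]
st_b [ 0.394 -0.347  0.012]
tape [0.408 0.013 0.024]
gluestick [0.677 0.088 0.085]
[[ 0.974 -0.     0.225]
 [-0.225 -0.001  0.974]
 [-0.    -1.    -0.001]]
{'fx': 342.96000179867934, 'fy': 342.96000179867934, 'cx': 315.3063304216243, 'cy': 200.2177997448761, 'R': array([[ 0.22579031,  0.97417518, -0.00120729],
       [ 0.94140097, -0.21787494,  0.25747761],
       [ 0.25056526, -0.05927249, -0.96628351]]), 't': array([-0.523856  , -0.03261579,  0.37898834])}
cam pos in tool [-0.06556165 -0.1431571  -0.00056711] cam axes in tool (rows) [[ 0.001  0.     1.   ]
 [ 0.966 -0.258 -0.001]
 [ 0.258  0.966 -0.   ]]
tool-> [ 487.2  -68.9 -412.4]
twist -0.2268 cur jaw deg 77.0
```

Call:
{"api": "arm_command", "payload": {
  "deltas": [
    {"dx":40,"dy":-20,"dz":-30,"twist":-0.05},
    {"dx":80,"dy":-40,"dz":-65,"twist":-0.1},
    {"dx":120,"dy":-60,"dz":-98,"twist":-0.15},
    {"dx":160,"dy":-69,"dz":-130,"twist":-0.2},
    {"dx":200,"dy":-69,"dz":-163,"twist":-0.2268},
    {"dx":240,"dy":-69,"dz":-196,"twist":-0.2268},
    {"dx":280,"dy":-69,"dz":-228,"twist":-0.2268},
    {"dx":320,"dy":-69,"dz":-260,"twist":-0.2268},
    {"dx":360,"dy":-69,"dz":-293,"twist":-0.2268},
    {"dx":400,"dy":-69,"dz":-325,"twist":-0.2268},
    {"dx":440,"dy":-69,"dz":-358,"twist":-0.2268},
    {"dx":480,"dy":-69,"dz":-390,"twist":-0.2268}
  ]
}}

```text
t: 1.3
position: [0.4804, 0.0452, 0.3001]
orientation: [-0.707, 0.0, -0.0, 0.707]
ft_force: [0.4, 0.7, 0.3]
width: 0.0853
```

```bash
python3 - <<'E'
from h import *
print(telemetry.read_state()['position'],telemetry.read_state()['qd'].round(2))
c,f=snap("wrist","w1");go([.52,0,.3],90)
E
```

```text
[0.48038112 0.04520747 0.30011963] [-0.78  0.59 -0.68  0.    0.09 -0.77]
tool-> [ 36.5  -0.8 -40. ]
twist -0.0046 cur jaw deg 89.7
```

View pics/w1.png

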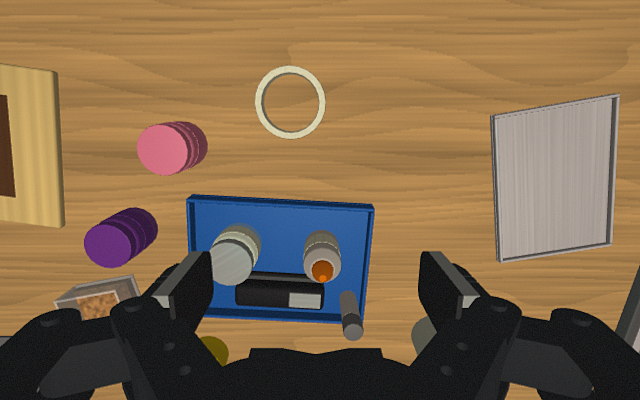

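The wrist view shows jar (236,255), bottle with orange nozzle (322,260), stapler (280,292) and glue stick (350,315), with the arm still slightly in motion. I'll settle farther back for the measurement.

Call:
{"api": "arm_command", "payload": {
  "deltas": [
    {"dx":-15,"dy":0,"dz":-15},
    {"dx":-35,"dy":0,"dz":-35},
    {"dx":-45,"dy":0,"dz":-40},
    {"dx":-45,"dy":0,"dz":-40},
    {"dx":-45,"dy":0,"dz":-40},
    {"dx":-45,"dy":0,"dz":-40}
  ]
}}

```text
validation failed for argument at $.de...
```

```bash
python3 - <<'E'
from h import *
print(telemetry.read_state()['position'],telemetry.read_state()['qd'].round(3))
c,f=snap("wrist","w2")
cv2.imwrite("pics/w2c.png",cv2.resize(f[150:350,170:440],None,fx=2.9,fy=2.9,interpolation=cv2.INTER_CUBIC))
E
```

```text
[0.48364128 0.04017651 0.29909369] [ 0.1   -0.044  0.08   0.018 -0.009  0.142]
```

View pics/w2c.png

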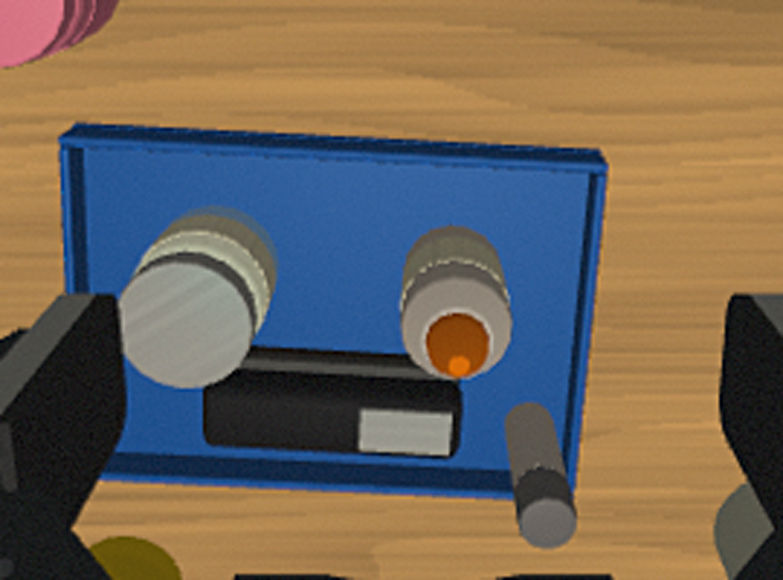

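Crop of w2 (scale 2.9, offset 170,150): lid centre (187,323), nozzle tip (459,366), stapler top corners (206,376), (461,388), (458,458), (205,446), glue stick cap (548,522).

```bash
python3 - <<'E'
from h import *
c,f=load("w2")
P=lambda u,v,z:unp(c,(170+u/2.9,150+v/2.9),z)
for n,p in dict(lid=(187,323,.075),nozz=(459,366,.101),bshould=(456,324,.069),st1=(206,376,.05),st2=(461,388,.05),st3=(458,458,.05),st4=(205,446,.05),tFL=(67,128,.025),tFR=(604,155,.025),tBR=(576,498,.025),gs=(548,522,.085)).items(): print(n,P(*p).round(4))
# lid circle segmentation fits
def ov(img,c,X,r,z,col):
    pts=np.array([proj(c,(X[0]+r*np.cos(a),X[1]+r*np.sin(a),z)) for a in np.linspace(0,6.283,60)])
    pts=((pts-[170,150])*4).astype(int);cv2.polylines(img,[pts],True,col,1)
g=cv2.resize(f[150:300,170:370],None,fx=4,fy=4,interpolation=cv2.INTER_CUBIC)
j=P(187,323,.075);b=P(459,366,.101)
ov(g,c,j,.028,.075,(0,0,255));ov(g,c,j,.029,.061,(0,255,255));ov(g,c,j,.029,.005,(0,255,0))
ov(g,c,b,.023,.069,(0,0,255));ov(g,c,b,.023,.005,(0,255,0));ov(g,c,b,.003,.101,(255,0,0))
cv2.imwrite("pics/ov1.png",g)
E
```

```text
lid [ 0.589  -0.0555  0.075 ]
nozz [0.595  0.0528 0.101 ]
bshould [0.5928 0.0527 0.069 ]
st1 [ 0.6258 -0.0554  0.05  ]
st2 [0.632  0.0556 0.05  ]
st3 [0.6665 0.0544 0.05  ]
st4 [ 0.6601 -0.058   0.05  ]
tFL [ 0.5205 -0.1144  0.025 ]
tFR [0.5338 0.1182 0.025 ]
tBR [0.7043 0.1119 0.025 ]
gs [0.6744 0.0905 0.085 ]
```

View pics/ov1.png

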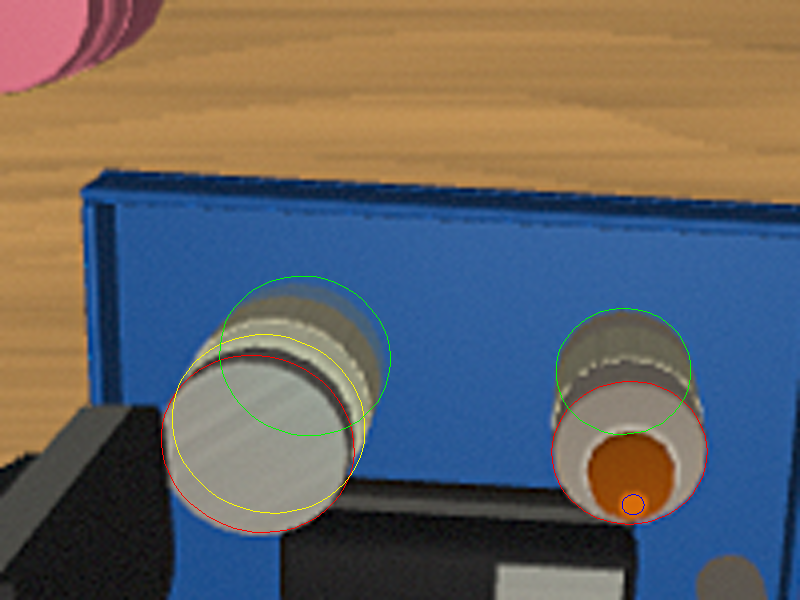

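Call:
{"api": "arm_command", "payload": {
  "deltas": [
    {"dx":0,"dy":0,"dz":0,"twist":0}
  ]
}}

```text
t: 1.5
position: [0.4796, 0.0467, 0.2997]
orientation: [-0.707, 0.001, -0.0, 0.707]
ft_force: [-0.6, 1.0, -0.4]
width: 0.0854
```

The overlay matches both objects: bottle axis (.594,.053), jar axis (.590,-.055), tray yaw about -3.3°. Next, hover over the bottle.

```bash
python3 - <<'E'
from h import *
go([.594,.0527,.14],86.7)
E
```

```text
tool-> [114.6 159.5   6.1]
twist 0.0559 cur jaw deg 89.9
```

Call:
{"api": "arm_command", "payload": {
  "deltas": [
    {"dx":25,"dy":20,"dz":2,"twist":0.02},
    {"dx":55,"dy":45,"dz":4,"twist":0.04},
    {"dx":85,"dy":75,"dz":6,"twist":0.056},
    {"dx":105,"dy":110,"dz":6,"twist":0.056},
    {"dx":114.6,"dy":140,"dz":6,"twist":0.056},
    {"dx":114.6,"dy":155,"dz":6,"twist":0.056},
    {"dx":114.6,"dy":159.5,"dz":6,"twist":0.056},
    {"dx":114.6,"dy":159.5,"dz":6,"twist":0.056},
    {"dx":114.6,"dy":159.5,"dz":6,"twist":0.056},
    {"dx":114.6,"dy":159.5,"dz":6,"twist":0.056}
  ],
  "fingers": 0.5,
  "squeeze": 20
}}

```text
t: 2.5
position: [0.5945, 0.0534, 0.1422]
orientation: [0.707, -0.019, 0.02, -0.707]
ft_force: [-0.4, 1.0, 0.8]
width: 0.0643
```

```bash
python3 - <<'E'
from h import *
s=telemetry.read_state();print(s['position'],s['width'],s['qd'].round(3))
c,f=snap("wrist","w3");go([.594,.0527,.034],86.7)
E
```

```text
[0.59448454 0.05340101 0.14217147] 0.06425630093053818 [-0.006  0.007  0.001  0.001 -0.003 -0.001]
tool-> [ -0.6 107.9  -0.6]
twist 0.0018 cur jaw deg 86.8
```

View pics/w3.png

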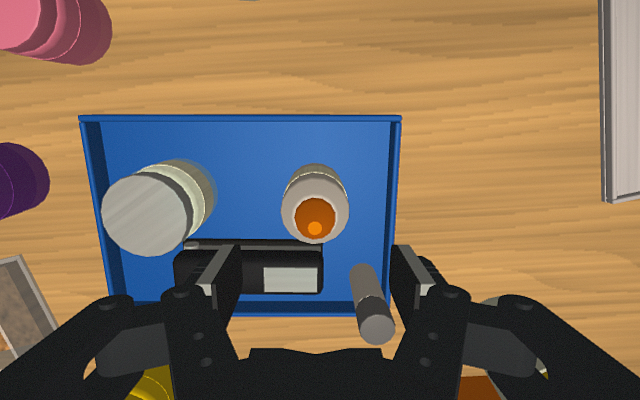

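w3 (closer): lid (147,215), nozzle tip (315,228), bottle shoulder (315,209), stapler top corners about (176,250), (323,249), (322,293), (174,293).

```bash
python3 - <<'E'
from h import *
c,f=load("w3")
for n,p in dict(lid=(147,215,.075),nozz=(315,228,.101),bsh=(315,208.5,.069),st1=(176,250,.05),st2=(323,249,.05),st3=(322,293,.05),st4=(174,293,.05),tFL=(80,116,.025),tFR=(401,116,.025)).items(): print(n,unp(c,p[:2],p[2]).round(4))
E
```

```text
lid [ 0.5888 -0.0551  0.075 ]
nozz [0.5944 0.0527 0.101 ]
bsh [0.5923 0.0528 0.069 ]
st1 [ 0.624  -0.0519  0.05  ]
st2 [0.6293 0.0566 0.05  ]
st3 [0.6655 0.054  0.05  ]
st4 [ 0.6591 -0.0592  0.05  ]
tFL [ 0.5245 -0.1169  0.025 ]
tFR [0.5379 0.1193 0.025 ]
```

Call:
{"api": "arm_command", "payload": {
  "deltas": [
    {"dx":-1,"dy":15,"dz":-0.6,"twist":0.002},
    {"dx":-1,"dy":32,"dz":-0.6,"twist":0.002},
    {"dx":-1,"dy":50,"dz":-0.6,"twist":0.002},
    {"dx":-1,"dy":68,"dz":-0.6,"twist":0.002},
    {"dx":-1,"dy":84,"dz":-0.6,"twist":0.002},
    {"dx":-1,"dy":96,"dz":-0.6,"twist":0.002},
    {"dx":-1,"dy":104,"dz":-0.6,"twist":0.002},
    {"dx":-1,"dy":108,"dz":-0.6,"twist":0.002},
    {"dx":-1,"dy":108,"dz":-0.6,"twist":0.002},
    {"dx":-1,"dy":108,"dz":-0.6,"twist":0.002}
  ]
}}

```text
t: 3.55
position: [0.5935, 0.0526, 0.0334]
orientation: [0.707, -0.02, 0.021, -0.707]
ft_force: [-0.3, 0.0, -0.3]
width: 0.064
```

Call:
{"api": "arm_command", "payload": {
  "deltas": [
    {"dx":0,"dy":0,"dz":0,"twist":0},
    {"dx":0,"dy":0,"dz":0,"twist":0},
    {"dx":0,"dy":0,"dz":0,"twist":0},
    {"dx":0,"dy":0,"dz":0,"twist":0},
    {"dx":0,"dy":0,"dz":0,"twist":0},
    {"dx":0,"dy":0,"dz":0,"twist":0},
    {"dx":0,"dy":0,"dz":0,"twist":0},
    {"dx":0,"dy":0,"dz":0,"twist":0}
  ],
  "fingers": -1,
  "squeeze": 20
}}

```text
t: 4.35
position: [0.5935, 0.0526, 0.0335]
orientation: [0.707, -0.02, 0.021, -0.707]
ft_force: [-0.5, 0.4, 5.7]
width: 0.046
```

```bash
python3 - <<'E'
from h import *
s=telemetry.read_state();print(s['position'],s['width'],s['ft_force'].round(2),s['t'])
s2=dict(s);s2['position']=np.array([s['position'][0],s['position'][1],.15])
go([.540,.335,.15],None,s2)
E
```

```text
[0.59352326 0.05264795 0.03352642] 0.04596120331225265 [-0.48  0.4   5.72] 4.35
tool-> [-6.980e+01 -1.000e-01  2.788e+02]
```

Bottle gripped at 46 mm. Lift, then carry to the side tray.

Call:
{"api": "arm_command", "payload": {
  "deltas": [
    {"dx":0,"dy":-6,"dz":0,"twist":0},
    {"dx":0,"dy":-18,"dz":0,"twist":0},
    {"dx":0,"dy":-34,"dz":0,"twist":0},
    {"dx":0,"dy":-52,"dz":0,"twist":0},
    {"dx":0,"dy":-70,"dz":0,"twist":0},
    {"dx":0,"dy":-86,"dz":4,"twist":0},
    {"dx":-2,"dy":-96,"dz":14,"twist":0},
    {"dx":-6,"dy":-100,"dz":32,"twist":0},
    {"dx":-12,"dy":-100,"dz":58,"twist":0},
    {"dx":-18,"dy":-100,"dz":88,"twist":0},
    {"dx":-24,"dy":-100,"dz":120,"twist":0},
    {"dx":-30,"dy":-100,"dz":150,"twist":0}
  ],
  "squeeze": 30
}}

```text
t: 5.55
position: [0.5712, 0.206, 0.133]
orientation: [-0.707, 0.021, -0.02, 0.707]
ft_force: [0.3, 0.5, -1.9]
width: 0.0455
```

Call:
{"api": "arm_command", "payload": {
  "deltas": [
    {"dx":-6,"dy":0,"dz":30,"twist":0},
    {"dx":-12,"dy":0,"dz":60,"twist":0},
    {"dx":-19,"dy":0,"dz":90,"twist":0},
    {"dx":-25,"dy":0,"dz":115,"twist":0},
    {"dx":-30,"dy":0,"dz":135,"twist":0},
    {"dx":-33,"dy":0,"dz":147,"twist":0},
    {"dx":-34,"dy":0,"dz":151,"twist":0},
    {"dx":-34,"dy":0,"dz":151,"twist":0},
    {"dx":-34,"dy":0,"dz":151,"twist":0},
    {"dx":-34,"dy":0,"dz":151,"twist":0}
  ]
}}

```text
t: 6.55
position: [0.5471, 0.356, 0.1329]
orientation: [0.707, -0.021, 0.021, -0.707]
ft_force: [0.1, 0.0, -1.9]
width: 0.0452
```

```bash
python3 - <<'E'
from h import *
s=telemetry.read_state();print(s['position'],s['width'],s['ft_force'].round(2),s['t'],s['qd'].round(3))
c,f=snap("wrist","w4");go([.547,.357,.034],86.7)
E
```

```text
[0.5470519  0.35600244 0.13288145] 0.04524786058238887 [ 0.09  0.05 -1.85] 6.55 [ 0.003 -0.    -0.002  0.     0.002  0.001]
tool-> [-0.1 98.9  0.9]
twist -0.0015 cur jaw deg 86.6
```

View pics/w4.png

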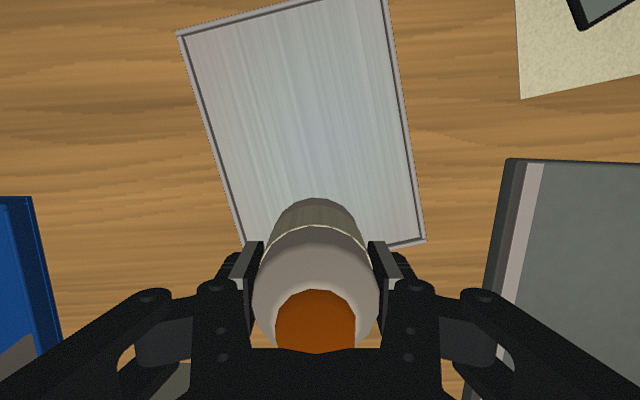

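Bottle is held upright over the side tray. Tray corners are (178,33), (388,-2), (426,239), (242,248).

```bash
python3 - <<'E'
from h import *
c,f=load("w4")
for p in [(178,33),(388,-2),(426,239),(242,248)]: print(unp(c,p,.012).round(4))
E
```

```text
[0.4242 0.2658 0.012 ]
[0.4109 0.4137 0.012 ]
[0.5901 0.4439 0.012 ]
[0.589  0.2921 0.012 ]
```

Call:
{"api": "arm_command", "payload": {
  "deltas": [
    {"dx":0,"dy":8,"dz":1,"twist":0},
    {"dx":0,"dy":22,"dz":1,"twist":0},
    {"dx":0,"dy":40,"dz":1,"twist":0},
    {"dx":0,"dy":58,"dz":1,"twist":0},
    {"dx":0,"dy":74,"dz":1,"twist":0},
    {"dx":0,"dy":86,"dz":1,"twist":0},
    {"dx":0,"dy":93,"dz":1,"twist":0},
    {"dx":0,"dy":97,"dz":1,"twist":0},
    {"dx":0,"dy":99,"dz":1,"twist":0},
    {"dx":0,"dy":100,"dz":1,"twist":0},
    {"dx":0,"dy":100,"dz":1,"twist":0}
  ]
}}

```text
t: 7.7
position: [0.547, 0.3579, 0.0332]
orientation: [-0.707, 0.02, -0.021, 0.707]
ft_force: [-0.4, -0.3, -1.4]
width: 0.0453
```

Call:
{"api": "arm_command", "payload": {
  "deltas": [
    {"dx":0,"dy":0.5,"dz":0,"twist":0},
    {"dx":0,"dy":1.0,"dz":0,"twist":0},
    {"dx":0,"dy":1.0,"dz":0,"twist":0}
  ]
}}

```text
t: 8.0
position: [0.547, 0.358, 0.0326]
orientation: [-0.707, 0.02, -0.021, 0.707]
ft_force: [-1.1, -0.7, 4.2]
width: 0.0451
```

Call:
{"api": "arm_command", "payload": {
  "deltas": [
    {"dx":0,"dy":0,"dz":0,"twist":0},
    {"dx":0,"dy":0,"dz":0,"twist":0},
    {"dx":0,"dy":0,"dz":0,"twist":0},
    {"dx":0,"dy":0,"dz":0,"twist":0},
    {"dx":0,"dy":-10,"dz":0,"twist":0},
    {"dx":0,"dy":-30,"dz":0,"twist":0},
    {"dx":0,"dy":-60,"dz":0,"twist":0},
    {"dx":0,"dy":-90,"dz":0,"twist":0},
    {"dx":0,"dy":-110,"dz":0,"twist":0},
    {"dx":0,"dy":-115,"dz":0,"twist":0},
    {"dx":0,"dy":-115,"dz":0,"twist":0}
  ],
  "fingers": 0.5
}}

```text
t: 9.1
position: [0.5469, 0.3579, 0.1474]
orientation: [-0.707, 0.02, -0.021, 0.707]
ft_force: [0.2, 0.7, -0.8]
width: 0.0641
```

```bash
python3 - <<'E'
from h import *
s=telemetry.read_state();print(s['position'],s['width'],s['t'])
go([.589,-.0553,.13],86.7)
E
```

```text
[0.54689698 0.35789573 0.14736127] 0.06405476532727439 9.1
tool-> [  66.    17.2 -410.1]
twist -0.0004 cur jaw deg 86.7
```

Call:
{"api": "arm_command", "payload": {
  "deltas": [
    {"dx":2,"dy":0,"dz":-15,"twist":0},
    {"dx":8,"dy":0,"dz":-50,"twist":0},
    {"dx":15,"dy":0,"dz":-95,"twist":0},
    {"dx":23,"dy":0,"dz":-143,"twist":0},
    {"dx":31,"dy":0,"dz":-191,"twist":0},
    {"dx":38,"dy":0,"dz":-239,"twist":0},
    {"dx":46,"dy":0,"dz":-287,"twist":0},
    {"dx":54,"dy":0,"dz":-335,"twist":0},
    {"dx":61,"dy":5,"dz":-378,"twist":0},
    {"dx":66,"dy":12,"dz":-402,"twist":0},
    {"dx":66,"dy":17,"dz":-410,"twist":0},
    {"dx":66,"dy":17,"dz":-410,"twist":0}
  ],
  "fingers": 0.8
}}

```text
t: 10.3
position: [0.5877, -0.0562, 0.1281]
orientation: [-0.707, 0.022, -0.02, 0.707]
ft_force: [-0.1, 1.2, 0.1]
width: 0.0765
```

Call:
{"api": "arm_command", "payload": {
  "deltas": [
    {"dx":0,"dy":0,"dz":0,"twist":0},
    {"dx":0,"dy":0,"dz":0,"twist":0},
    {"dx":0,"dy":0,"dz":0,"twist":0}
  ]
}}

```text
t: 10.6
position: [0.5889, -0.0542, 0.1301]
orientation: [0.707, -0.02, 0.02, -0.707]
ft_force: [-0.9, 0.7, -0.1]
width: 0.077
```

```bash
python3 - <<'E'
from h import *
s=telemetry.read_state();print(s['position'],s['width'],s['t'])
go([.589,-.0553,.024],86.7)
c,f=snap("wrist","w5")
cv2.imwrite("pics/w5c.png",cv2.resize(f[80:330,180:480],None,fx=2.4,fy=2.4,interpolation=cv2.INTER_CUBIC))
E
```

```text
[ 0.58894237 -0.05423634  0.13009071] 0.07702873616061719 10.6
tool-> [ 1.000e-01  1.061e+02 -1.100e+00]
twist 0.0012 cur jaw deg 86.8
```

View pics/w5c.png

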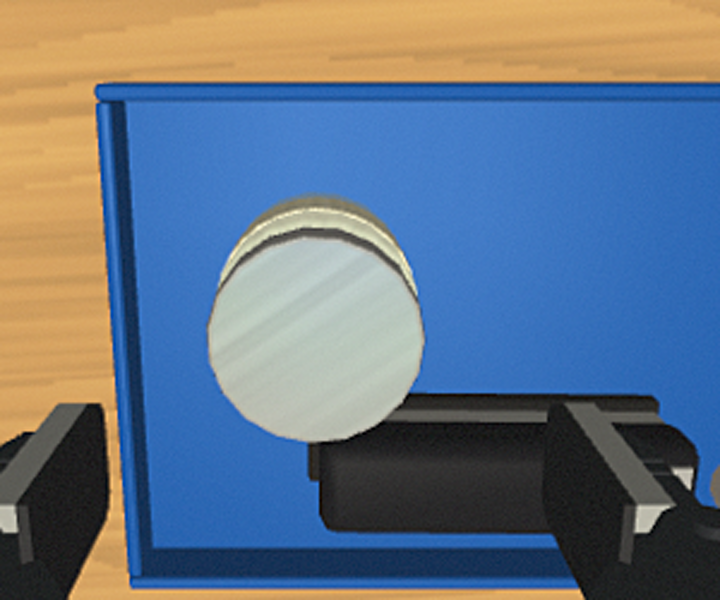

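Lid circle is centred at crop (316,338), which is pixel (311.7,220.8), with clear space both sides.

```bash
python3 - <<'E'
from h import *
c,f=load("w5")
p=unp(c,(311.7,220.8),.075);print(p);go([p[0],p[1],.024],86.7)
E
```

```text
[ 0.58897309 -0.05702369  0.075     ]
tool-> [ 1.000e-01  1.061e+02 -2.600e+00]
twist 0.0009 cur jaw deg 86.8
```

Call:
{"api": "arm_command", "payload": {
  "deltas": [
    {"dx":0,"dy":10,"dz":-2,"twist":0},
    {"dx":0,"dy":26,"dz":-2,"twist":0},
    {"dx":0,"dy":44,"dz":-2,"twist":0},
    {"dx":0,"dy":62,"dz":-2,"twist":0},
    {"dx":0,"dy":80,"dz":-2,"twist":0},
    {"dx":0,"dy":94,"dz":-2,"twist":0},
    {"dx":0,"dy":102,"dz":-2,"twist":0},
    {"dx":0,"dy":106,"dz":-2,"twist":0},
    {"dx":0,"dy":106,"dz":-2,"twist":0},
    {"dx":0,"dy":106,"dz":-2,"twist":0}
  ]
}}

```text
t: 11.65
position: [0.5892, -0.0574, 0.0244]
orientation: [0.707, -0.02, 0.021, -0.707]
ft_force: [-0.2, 0.6, -0.2]
width: 0.0768
```

Call:
{"api": "arm_command", "payload": {
  "deltas": [
    {"dx":0,"dy":0,"dz":0,"twist":0},
    {"dx":0,"dy":0,"dz":0,"twist":0},
    {"dx":0,"dy":0,"dz":0,"twist":0},
    {"dx":0,"dy":0,"dz":0,"twist":0},
    {"dx":0,"dy":0,"dz":0,"twist":0},
    {"dx":0,"dy":0,"dz":0,"twist":0},
    {"dx":0,"dy":0,"dz":0,"twist":0}
  ],
  "fingers": -1,
  "squeeze": 25
}}

```text
t: 12.35
position: [0.5892, -0.0574, 0.0245]
orientation: [0.707, -0.02, 0.021, -0.707]
ft_force: [-1.4, 0.1, 6.1]
width: 0.057
```

Call:
{"api": "arm_command", "payload": {
  "deltas": [
    {"dx":0,"dy":-6,"dz":0,"twist":0},
    {"dx":0,"dy":-18,"dz":0,"twist":0},
    {"dx":0,"dy":-36,"dz":0,"twist":0},
    {"dx":0,"dy":-56,"dz":0,"twist":0},
    {"dx":0,"dy":-78,"dz":0,"twist":0},
    {"dx":-2,"dy":-98,"dz":4,"twist":0},
    {"dx":-10,"dy":-112,"dz":12,"twist":0},
    {"dx":-24,"dy":-118,"dz":30,"twist":0},
    {"dx":-42,"dy":-120,"dz":56,"twist":0},
    {"dx":-60,"dy":-120,"dz":86,"twist":0},
    {"dx":-78,"dy":-120,"dz":118,"twist":0},
    {"dx":-96,"dy":-120,"dz":150,"twist":0}
  ],
  "squeeze": 35
}}

```text
t: 13.55
position: [0.5008, 0.0991, 0.1445]
orientation: [-0.707, 0.02, -0.021, 0.707]
ft_force: [0.8, 0.1, -1.3]
width: 0.0566
```

Call:
{"api": "arm_command", "payload": {
  "deltas": [
    {"dx":-16,"dy":0,"dz":32,"twist":0},
    {"dx":-30,"dy":0,"dz":66,"twist":0},
    {"dx":-41,"dy":0,"dz":100,"twist":0},
    {"dx":-48,"dy":0,"dz":134,"twist":0},
    {"dx":-51,"dy":0,"dz":168,"twist":0},
    {"dx":-51,"dy":0,"dz":200,"twist":0},
    {"dx":-51,"dy":0,"dz":224,"twist":0},
    {"dx":-51,"dy":0,"dz":239,"twist":0},
    {"dx":-51,"dy":0,"dz":246,"twist":0},
    {"dx":-51,"dy":0,"dz":246,"twist":0},
    {"dx":-51,"dy":0,"dz":246,"twist":0},
    {"dx":-51,"dy":0,"dz":246,"twist":0}
  ]
}}

```text
t: 14.75
position: [0.4651, 0.3458, 0.144]
orientation: [0.707, -0.021, 0.021, -0.707]
ft_force: [0.7, -0.1, -2.0]
width: 0.0567
```

```bash
python3 - <<'E'
from h import *
s=telemetry.read_state();print(s['position'],s['width'],s['t'],s['ft_force'])
go([.465,.346,.0245],86.7)
E
```

```text
[0.46508976 0.34579777 0.14398313] 0.05670892737689079 14.75 [ 0.70334624 -0.13579501 -1.96652845]
tool-> [-1.000e-01  1.195e+02  2.000e-01]
twist -0.0012 cur jaw deg 86.6
```

Call:
{"api": "arm_command", "payload": {
  "deltas": [
    {"dx":0,"dy":10,"dz":0,"twist":0},
    {"dx":0,"dy":28,"dz":0,"twist":0},
    {"dx":0,"dy":50,"dz":0,"twist":0},
    {"dx":0,"dy":72,"dz":0,"twist":0},
    {"dx":0,"dy":92,"dz":0,"twist":0},
    {"dx":0,"dy":106,"dz":0,"twist":0},
    {"dx":0,"dy":114,"dz":0,"twist":0},
    {"dx":0,"dy":118,"dz":0,"twist":0},
    {"dx":0,"dy":119,"dz":0,"twist":0},
    {"dx":0,"dy":119.5,"dz":0,"twist":0},
    {"dx":0,"dy":119.5,"dz":0,"twist":0}
  ]
}}

```text
t: 15.85
position: [0.4653, 0.3467, 0.0249]
orientation: [-0.707, 0.02, -0.021, 0.707]
ft_force: [-0.2, 0.1, -1.5]
width: 0.0566
```

Call:
{"api": "arm_command", "payload": {
  "deltas": [
    {"dx":0,"dy":0.5,"dz":0,"twist":0},
    {"dx":0,"dy":1,"dz":0,"twist":0},
    {"dx":0,"dy":1,"dz":0,"twist":0}
  ]
}}

```text
t: 16.15
position: [0.4651, 0.3467, 0.0236]
orientation: [-0.707, 0.02, -0.021, 0.707]
ft_force: [-1.0, 0.1, 0.6]
width: 0.0567
```

Call:
{"api": "arm_command", "payload": {
  "deltas": [
    {"dx":0,"dy":0.4,"dz":0,"twist":0},
    {"dx":0,"dy":0.4,"dz":0,"twist":0}
  ]
}}

```text
t: 16.35
position: [0.4651, 0.3466, 0.0236]
orientation: [-0.707, 0.02, -0.021, 0.707]
ft_force: [-2.3, -1.1, 5.9]
width: 0.0568
```

Call:
{"api": "arm_command", "payload": {
  "deltas": [
    {"dx":0,"dy":0,"dz":0,"twist":0},
    {"dx":0,"dy":0,"dz":0,"twist":0},
    {"dx":0,"dy":0,"dz":0,"twist":0},
    {"dx":0,"dy":0,"dz":0,"twist":0},
    {"dx":0,"dy":-10,"dz":0,"twist":0},
    {"dx":0,"dy":-30,"dz":0,"twist":0},
    {"dx":0,"dy":-60,"dz":0,"twist":0},
    {"dx":0,"dy":-95,"dz":0,"twist":0},
    {"dx":0,"dy":-120,"dz":0,"twist":0},
    {"dx":0,"dy":-130,"dz":0,"twist":0},
    {"dx":0,"dy":-130,"dz":0,"twist":0}
  ],
  "fingers": 0.8
}}

```text
t: 17.45
position: [0.4654, 0.3468, 0.1541]
orientation: [-0.706, 0.02, -0.021, 0.707]
ft_force: [0.4, 0.0, -0.2]
width: 0.0771
```

```bash
python3 - <<'E'
from h import *
s=telemetry.read_state();print(s['position'],s['width'],s['t'],s['q'].round(2))
go([.60,.0,.18],-3.2)
E
```

```text
[0.4653706  0.34675418 0.15411115] 0.07706338704788646 17.45 [ 0.44  0.5   1.43 -0.    1.21 -1.07]
tool-> [ 154.6  -25.9 -338.3]
twist 1.5686 cur jaw deg 86.7
```

Call:
{"api": "arm_command", "payload": {
  "deltas": [
    {"dx":15,"dy":-20,"dz":-25,"twist":0.13},
    {"dx":32,"dy":-25,"dz":-55,"twist":0.26},
    {"dx":50,"dy":-25,"dz":-85,"twist":0.4},
    {"dx":69,"dy":-25,"dz":-116,"twist":0.54},
    {"dx":88,"dy":-25,"dz":-147,"twist":0.68},
    {"dx":106,"dy":-25,"dz":-178,"twist":0.82},
    {"dx":125,"dy":-25,"dz":-210,"twist":0.96},
    {"dx":144,"dy":-25,"dz":-242,"twist":1.1},
    {"dx":162,"dy":-25,"dz":-273,"twist":1.23},
    {"dx":180,"dy":-25,"dz":-304,"twist":1.36},
    {"dx":193,"dy":-15,"dz":-326,"twist":1.48},
    {"dx":200,"dy":-5,"dz":-336,"twist":1.5686}
  ],
  "fingers": 0.1
}}

```text
t: 18.65
position: [0.6453, -0.0028, 0.1555]
orientation: [-0.485, 0.516, -0.515, 0.484]
ft_force: [0.3, 0.2, -0.9]
width: 0.047
```

Call:
{"api": "arm_command", "payload": {
  "deltas": [
    {"dx":0,"dy":0,"dz":0,"twist":0},
    {"dx":0,"dy":0,"dz":0,"twist":0},
    {"dx":0,"dy":0,"dz":0,"twist":0}
  ]
}}

```text
t: 18.95
position: [0.6449, 0.0005, 0.158]
orientation: [-0.487, 0.513, -0.513, 0.487]
ft_force: [-0.3, 0.9, 0.4]
width: 0.0471
```

```bash
python3 - <<'E'
from h import *
s=telemetry.read_state();print(s['position'],s['width'],s['t'],s['q'].round(2))
go([.646,-.001,.02],-3.2)
c,f=snap("wrist","w6")
E
```

```text
[6.44913267e-01 4.74078166e-04 1.58024910e-01] 0.047077940400309035 18.95 [-0.18  0.64  1.2   0.    1.31 -0.13]
tool-> [  1.4 138.    1.2]
twist 0.0028 cur jaw deg -3.0
```

View pics/w6.png

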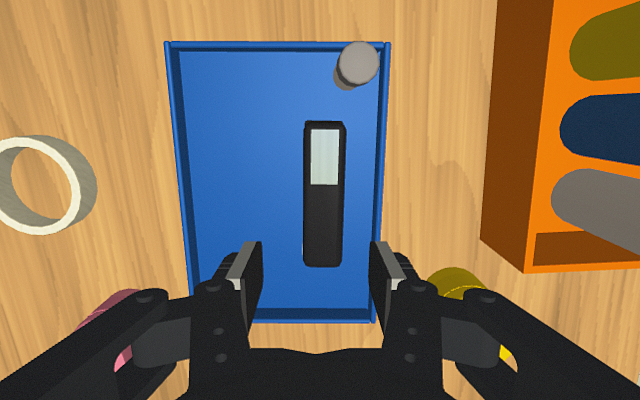

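Stapler is clear: top corners about (304,121), (347,121), (342,267), (303,267).

```bash
python3 - <<'E'
from h import *
c,f=load("w6")
P=np.array([unp(c,p,.05) for p in [(304,121),(347,121),(342,267),(303,267)]]);print(P.round(4));m=P.mean(0);print(m, np.linalg.norm(P[0]-P[3]),np.linalg.norm(P[0]-P[1]))
d=(P[0]+P[1]-P[2]-P[3]);print(np.degrees(np.arctan2(d[1],d[0])))
print([unp(c,p,.025).round(4) for p in [(387,43),(375,321)]])
# edges by threshold at image rows
g=f.max(2)
for v in (200,220,240,255): 
    r=np.where(g[v,270:372]<60)[0]; print(v,r.min()+270,r.max()+270)
go([m[0],m[1],.02],-3.2)
E
```

```text
[[ 0.6392  0.057   0.05  ]
 [ 0.6699  0.0553  0.05  ]
 [ 0.6624 -0.0582  0.05  ]
 [ 0.6313 -0.0566  0.05  ]]
[ 6.50703094e-01 -6.18441917e-04  5.00000000e-02] 0.11381133708636042 0.030704278264694015
86.13720537435213
[array([0.7034, 0.1092, 0.025 ]), array([ 0.6924, -0.1263,  0.025 ])]
200 303 342
220 303 342
240 303 341
255 303 371
tool-> [  0.8 138.3   5.7]
twist 0.0025 cur jaw deg -3.1
```

Call:
{"api": "arm_command", "payload": {
  "deltas": [
    {"dx":1,"dy":15,"dz":5,"twist":0.008},
    {"dx":1,"dy":38,"dz":5,"twist":0.008},
    {"dx":1,"dy":62,"dz":5,"twist":0.008},
    {"dx":1,"dy":80,"dz":5,"twist":0.008},
    {"dx":1,"dy":90,"dz":5,"twist":0.008},
    {"dx":1,"dy":90,"dz":5,"twist":0.008},
    {"dx":1,"dy":90,"dz":5,"twist":0.008}
  ],
  "fingers": 0.0
}}

```text
t: 19.7
position: [0.6505, -0.0017, 0.0685]
orientation: [0.484, -0.515, 0.516, -0.484]
ft_force: [0.6, -0.2, 0.3]
width: 0.0427
```

```bash
python3 - <<'E'
from h import *
s=telemetry.read_state();print(s['position'],s['width'],s['t'])
c,f=snap("wrist","w7");go([.65,-.001,.010],-3.6)
E
```

```text
[ 0.65050537 -0.00169124  0.06847049] 0.04270843616556628 19.7
tool-> [-0.7 58.9 -0.8]
twist -0.0008 cur jaw deg -3.6
```

View pics/w7.png

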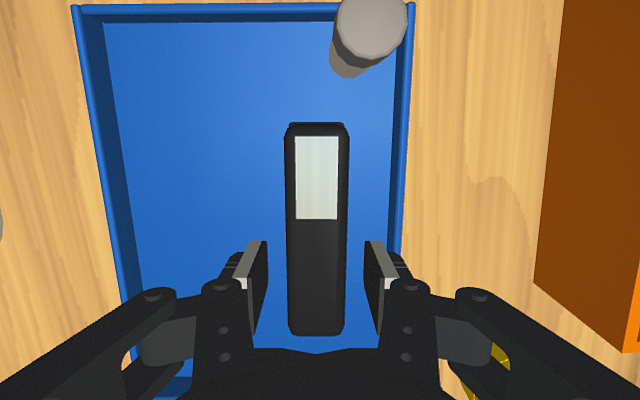

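Fingers (267 and 365 px) straddle the stapler (288 to 345 px), centred and aligned. Descend and grip.

Call:
{"api": "arm_command", "payload": {
  "deltas": [
    {"dx":-0.7,"dy":8,"dz":-0.8,"twist":0},
    {"dx":-0.7,"dy":18,"dz":-0.8,"twist":0},
    {"dx":-0.7,"dy":28,"dz":-0.8,"twist":0},
    {"dx":-0.7,"dy":37,"dz":-0.8,"twist":0},
    {"dx":-0.7,"dy":45,"dz":-0.8,"twist":0},
    {"dx":-0.7,"dy":51,"dz":-0.8,"twist":0},
    {"dx":-0.7,"dy":55,"dz":-0.8,"twist":0},
    {"dx":-0.7,"dy":56,"dz":-0.8,"twist":0},
    {"dx":-0.7,"dy":56,"dz":-0.8,"twist":0}
  ]
}}

```text
t: 20.65
position: [0.6494, -0.001, 0.012]
orientation: [0.484, -0.516, 0.516, -0.484]
ft_force: [0.3, 0.2, 0.6]
width: 0.0427
```

Call:
{"api": "arm_command", "payload": {
  "deltas": [
    {"dx":0,"dy":0,"dz":0,"twist":0},
    {"dx":0,"dy":0,"dz":0,"twist":0},
    {"dx":0,"dy":0,"dz":0,"twist":0},
    {"dx":0,"dy":0,"dz":0,"twist":0},
    {"dx":0,"dy":0,"dz":0,"twist":0},
    {"dx":0,"dy":0,"dz":0,"twist":0}
  ],
  "fingers": -1,
  "squeeze": 40
}}

```text
t: 21.25
position: [0.6497, -0.0011, 0.0124]
orientation: [0.484, -0.515, 0.516, -0.484]
ft_force: [0.9, -0.7, 5.4]
width: 0.0316
```

```bash
python3 - <<'E'
from h import *
s=telemetry.read_state();print(s['position'],s['width'],s['t'],s['ft_force'].round(1))
E
```

```text
[ 0.64972651 -0.00106704  0.0124372 ] 0.031629733520009425 21.25 [ 0.9 -0.7  5.4]
```

Call:
{"api": "arm_command", "payload": {
  "deltas": [
    {"dx":0,"dy":-5,"dz":0,"twist":0},
    {"dx":0,"dy":-15,"dz":0,"twist":0},
    {"dx":0,"dy":-30,"dz":0,"twist":0},
    {"dx":0,"dy":-50,"dz":0,"twist":0},
    {"dx":0,"dy":-72,"dz":0,"twist":0},
    {"dx":0,"dy":-92,"dz":0,"twist":0},
    {"dx":0,"dy":-108,"dz":0,"twist":0},
    {"dx":0,"dy":-116,"dz":0,"twist":0},
    {"dx":0,"dy":-120,"dz":0,"twist":0},
    {"dx":0,"dy":-120,"dz":0,"twist":0}
  ]
}}

```text
t: 22.25
position: [0.6493, -0.001, 0.132]
orientation: [-0.484, 0.516, -0.516, 0.484]
ft_force: [-0.0, 0.1, -2.1]
width: 0.0313
```

Call:
{"api": "arm_command", "payload": {
  "deltas": [
    {"dx":10,"dy":0,"dz":-5,"twist":0.06},
    {"dx":30,"dy":0,"dz":-14,"twist":0.18},
    {"dx":55,"dy":0,"dz":-26,"twist":0.31},
    {"dx":85,"dy":0,"dz":-40,"twist":0.45},
    {"dx":118,"dy":0,"dz":-55,"twist":0.59},
    {"dx":152,"dy":0,"dz":-71,"twist":0.73},
    {"dx":187,"dy":0,"dz":-87,"twist":0.87},
    {"dx":222,"dy":0,"dz":-103,"twist":1.01},
    {"dx":257,"dy":0,"dz":-119,"twist":1.15},
    {"dx":290,"dy":0,"dz":-134,"twist":1.29},
    {"dx":318,"dy":0,"dz":-148,"twist":1.41},
    {"dx":340,"dy":0,"dz":-158,"twist":1.52}
  ]
}}

```text
t: 23.45
position: [0.4686, -0.3315, 0.1311]
orientation: [0.006, 0.707, -0.707, -0.007]
ft_force: [0.6, 0.4, 0.2]
width: 0.0318
```

```bash
python3 - <<'E'
from h import *
s=telemetry.read_state();print(s['position'],s['width'],s['t'],s['ft_force'].round(1))
go([.457,-.356,.132],-98.6)
E
```

```text
[ 0.46858756 -0.33152369  0.13105712] 0.03184852253712186 23.45 [0.6 0.4 0.2]
tool-> [11.1 -1.  24.7]
twist 0.1311 cur jaw deg -91.1
```

Call:
{"api": "arm_command", "payload": {
  "deltas": [
    {"dx":-5,"dy":-10,"dz":-10,"twist":0.05},
    {"dx":-20,"dy":-25,"dz":-30,"twist":0.09},
    {"dx":-30,"dy":-40,"dz":-55,"twist":0.09},
    {"dx":-35,"dy":-50,"dz":-70,"twist":0.09},
    {"dx":-35,"dy":-50,"dz":-70,"twist":0.09},
    {"dx":-35,"dy":-50,"dz":-70,"twist":0.09},
    {"dx":-35,"dy":-50,"dz":-70,"twist":0.09}
  ]
}}

```text
t: 24.15
position: [0.5053, -0.2613, 0.181]
orientation: [0.036, 0.706, -0.706, -0.037]
ft_force: [0.4, 0.1, -1.4]
width: 0.0315
```

```bash
python3 - <<'E'
from h import *
s=telemetry.read_state();print(s['position'],s['t'],s['qd'].round(3))
c,f=snap("wrist","w8");go([.457,-.356,.132],-98.6)
E
```

```text
[ 0.50526636 -0.2612751   0.18095966] 24.15 [-0.004  0.002 -0.003 -0.     0.     0.002]
tool-> [38.2 49.  99.2]
twist 0.0461 cur jaw deg -96.0
```

View pics/w8.png

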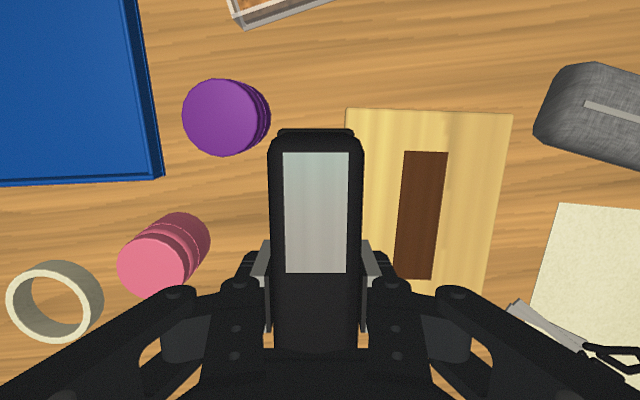

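Strip fully visible: corners ≈ (404,151), (448,152), (432,279), (393,278). I'll fit it in the wrist and top pictures, and check the stapler's far end in the grip.

```bash
python3 - <<'E'
from h import *
def strip(name,box):
    c,f=load(name) if name!="top0" else (camera_info("top"),cv2.imread("pics/top0.png"))
    x0,y0,x1,y1=box;g=f[y0:y1,x0:x1].max(2).astype(np.uint8)
    t,m=cv2.threshold(g,0,255,cv2.THRESH_BINARY_INV+cv2.THRESH_OTSU)
    k=max(cv2.findContours(m,cv2.RETR_EXTERNAL,cv2.CHAIN_APPROX_NONE)[0],key=cv2.contourArea)[:,0]+[x0,y0]
    W=np.array([unp(c,p,.012)[:2] for p in k]);r=cv2.minAreaRect((W*1000).astype(np.float32))
    b=cv2.boxPoints(r);e=[b[1]-b[0],b[2]-b[1]];e=max(e,key=np.linalg.norm);print(name,t,np.round(r[0],1),np.round(r[1],1),np.degrees(np.arctan2(e[1],e[0]))%180)
strip("w8",(385,135,465,290));strip("top0",(450,212,485,282))
c,f=load("w8")
s=telemetry.read_state();R=Ro.from_quat(s['orientation']).as_matrix()
for v in (130,135,140): print(v,1000*R.T@(unp(c,(316,v),.2186)-s['position']))
E
```

```text
w8 152.0 [ 453.  -350.5] [ 48.3 140.3] 171.86476
top0 115.0 [ 459.5 -356. ] [ 39.6 127.2] 171.92157
130 [-58.20064    -37.6157028    0.63033173]
135 [-56.71460421 -37.61382445   0.63005799]
140 [-55.21747942 -37.61193208   0.6297822 ]
```

```bash
python3 - <<'E'
from h import *
c,f=load("w8")
g=f[135:290,385:465].max(2);m=((g<105)*255).astype(np.uint8)
m[:, :3]=0
k=max(cv2.findContours(m,cv2.RETR_EXTERNAL,cv2.CHAIN_APPROX_NONE)[0],key=cv2.contourArea)[:,0]+[385,135]
W=np.array([unp(c,p,.012)[:2] for p in k]);print(k.min(0),k.max(0));r=cv2.minAreaRect((W*1000).astype(np.float32));print(r)
P=np.array([unp(c,p,.012) for p in [(404,151),(448,152),(432,279.5),(393,278.5)]]);print(P.round(4),P.mean(0))
E
```

```text
[388 151] [447 289]
((452.63079833984375, -352.0260009765625), (44.336021423339844, 140.01559448242188), 81.54216766357422)
[[ 0.5239 -0.3445  0.012 ]
 [ 0.5188 -0.3842  0.012 ]
 [ 0.3922 -0.3675  0.012 ]
 [ 0.3974 -0.3287  0.012 ]] [ 0.45806287 -0.3562088   0.012     ]
```

```bash
python3 - <<'E'
from h import *
go([.458,-.356,.06],-97.9)
E
```

```text
tool-> [ 37.1 121.   99.1]
twist 0.0339 cur jaw deg -96.0
```

Call:
{"api": "arm_command", "payload": {
  "deltas": [
    {"dx":4,"dy":2,"dz":10,"twist":0.01},
    {"dx":12,"dy":8,"dz":30,"twist":0.02},
    {"dx":22,"dy":22,"dz":58,"twist":0.034},
    {"dx":31,"dy":42,"dz":82,"twist":0.034},
    {"dx":36,"dy":64,"dz":95,"twist":0.034},
    {"dx":37,"dy":86,"dz":99,"twist":0.034},
    {"dx":37,"dy":104,"dz":99,"twist":0.034},
    {"dx":37,"dy":115,"dz":99,"twist":0.034},
    {"dx":37,"dy":121,"dz":99,"twist":0.034},
    {"dx":37,"dy":121,"dz":99,"twist":0.034},
    {"dx":37,"dy":121,"dz":99,"twist":0.034}
  ]
}}

```text
t: 25.3
position: [0.4592, -0.3557, 0.0616]
orientation: [-0.049, -0.705, 0.706, 0.048]
ft_force: [0.2, -0.4, -2.7]
width: 0.0316
```

```bash
python3 - <<'E'
from h import *
s=telemetry.read_state();print(s['position'],s['t'],s['ft_force'])
go([.458,-.356,.0205],-97.9)
E
```

```text
[ 0.45916604 -0.35572185  0.06161449] 25.3 [ 0.18029342 -0.42943432 -2.67230153]
tool-> [ 1.2 41.1  0.4]
twist 0.0009 cur jaw deg -97.8
```

Call:
{"api": "arm_command", "payload": {
  "deltas": [
    {"dx":1,"dy":8,"dz":0.4,"twist":0.001},
    {"dx":1,"dy":18,"dz":0.4,"twist":0.001},
    {"dx":1,"dy":27,"dz":0.4,"twist":0.001},
    {"dx":1,"dy":34,"dz":0.4,"twist":0.001},
    {"dx":1,"dy":38,"dz":0.4,"twist":0.001},
    {"dx":1,"dy":40,"dz":0.4,"twist":0.001},
    {"dx":1,"dy":41,"dz":0.4,"twist":0.001},
    {"dx":1,"dy":41,"dz":0.4,"twist":0.001}
  ]
}}

```text
t: 26.1
position: [0.4579, -0.3557, 0.02]
orientation: [-0.049, -0.705, 0.705, 0.049]
ft_force: [0.4, -1.1, -3.1]
width: 0.0312
```

Call:
{"api": "arm_command", "payload": {
  "deltas": [
    {"dx":0,"dy":0.5,"dz":0,"twist":0},
    {"dx":0,"dy":1,"dz":0,"twist":0},
    {"dx":0,"dy":1,"dz":0,"twist":0}
  ]
}}

```text
t: 26.4
position: [0.458, -0.3558, 0.0194]
orientation: [-0.049, -0.705, 0.706, 0.049]
ft_force: [-1.5, 0.6, 3.0]
width: 0.0315
```

Call:
{"api": "arm_command", "payload": {
  "deltas": [
    {"dx":0,"dy":0,"dz":0,"twist":0},
    {"dx":0,"dy":0,"dz":0,"twist":0},
    {"dx":0,"dy":0,"dz":0,"twist":0},
    {"dx":0,"dy":0,"dz":0,"twist":0},
    {"dx":0,"dy":-8,"dz":0,"twist":0},
    {"dx":0,"dy":-25,"dz":0,"twist":0},
    {"dx":0,"dy":-55,"dz":0,"twist":0},
    {"dx":0,"dy":-90,"dz":0,"twist":0},
    {"dx":0,"dy":-125,"dz":0,"twist":0},
    {"dx":0,"dy":-140,"dz":0,"twist":0},
    {"dx":0,"dy":-140,"dz":0,"twist":0},
    {"dx":0,"dy":-140,"dz":0,"twist":0}
  ],
  "fingers": 0.0
}}

```text
t: 27.6
position: [0.4576, -0.3554, 0.1584]
orientation: [0.049, 0.706, -0.705, -0.049]
ft_force: [0.7, 0.6, -0.2]
width: 0.0426
```

```bash
python3 - <<'E'
from h import *
s=telemetry.read_state();print(s['position'],s['t'],s['ft_force'],s['q'].round(2))
c,f=snap("wrist","w9");c2,f2=snap("top","t9")
a=cv2.resize(f[60:360,200:500],(400,400));b=cv2.resize(f2[120:300,130:510],None,fx=2.1,fy=2.1,interpolation=cv2.INTER_CUBIC)
o=np.zeros((400,800,3),np.uint8);o[:,:400]=a;o[:378,400:]=b[:378,:400]
cv2.imwrite("pics/m9.png",np.vstack([cv2.resize(f[60:310,140:540],(448,280)).copy() if 0 else a[:220,:],]) if 0 else np.hstack([a,np.vstack([cv2.resize(f2[120:300,130:510],(400,190)),np.zeros((210,400,3),np.uint8)])]))
go([.547,.358,.15],86.7)
E
```

```text
[ 0.45763392 -0.35537749  0.158408  ] 27.6 [ 0.66131268  0.60382559 -0.21888586] [-0.86  0.49  1.43 -0.    1.22  0.85]
tool-> [   9.4    8.7 -718.7]
twist -0.0805 cur jaw deg -97.9
```

View pics/m9.png

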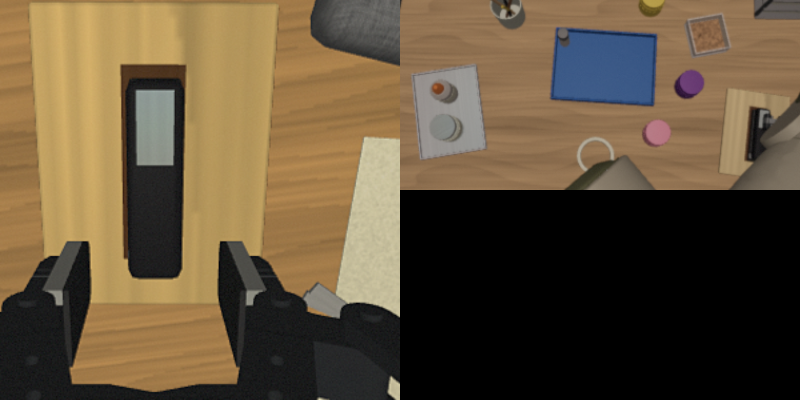

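The wrist crop shows the stapler on the strip: top corners (127,79), (184,79), (182,278), (129,278); strip far corners (121,65), (186,65). The top view shows bottle and jar upright in the side tray, and the blue tray holding only the glue stick.

```bash
python3 - <<'E'
from h import *
c,f=load("w9")
U=lambda u,v,z:unp(c,(200+u*.75,60+v*.75),z)
P=np.array([U(*p,.057) for p in [(127,79),(184,79),(182,278),(129,278)]]);print(P.round(4),P.mean(0).round(4));d=P[0]+P[1]-P[2]-P[3];print(np.degrees(np.arctan2(d[1],d[0])))
a,b=U(121,65,.012),U(186,65,.012);print(a.round(4),b.round(4))
ang=np.radians(-7.9);print("strip centre",(a+b)/2-.064*np.array([np.cos(ang),np.sin(ang),0]))
E
```

```text
[[ 0.5164 -0.35    0.057 ]
 [ 0.5123 -0.3794  0.057 ]
 [ 0.4    -0.3644  0.057 ]
 [ 0.4043 -0.3337  0.057 ]] [ 0.4582 -0.3569  0.057 ]
-7.905465040436419
[ 0.5242 -0.3449  0.012 ] [ 0.5187 -0.3843  0.012 ]
strip centre [ 0.4580319  -0.35577054  0.012     ]
```

Stapler is within about 1 mm and 0.1° of the strip. Now back for the bottle, turning the wrist back to the original grasp orientation.

Call:
{"api": "arm_command", "payload": {
  "deltas": [
    {"dx":0,"dy":-5,"dz":-20,"twist":-0.1},
    {"dx":1,"dy":-10,"dz":-50,"twist":-0.24},
    {"dx":1,"dy":-15,"dz":-82,"twist":-0.38},
    {"dx":2,"dy":-20,"dz":-114,"twist":-0.52},
    {"dx":2,"dy":-20,"dz":-146,"twist":-0.66},
    {"dx":3,"dy":-20,"dz":-178,"twist":-0.8},
    {"dx":3,"dy":-20,"dz":-210,"twist":-0.94},
    {"dx":4,"dy":-20,"dz":-242,"twist":-1.08},
    {"dx":4,"dy":-20,"dz":-274,"twist":-1.22},
    {"dx":5,"dy":-20,"dz":-306,"twist":-1.36},
    {"dx":5,"dy":-20,"dz":-338,"twist":-1.5},
    {"dx":5,"dy":-20,"dz":-360,"twist":-1.61}
  ],
  "fingers": 0.5
}}

```text
t: 28.9
position: [0.502, 0.0036, 0.1779]
orientation: [-0.477, 0.523, -0.522, 0.476]
ft_force: [0.5, 1.1, -0.1]
width: 0.0645
```

```bash
python3 - <<'E'
from h import *
s=telemetry.read_state();print(s['position'],s['t'],s['q'].round(2))
go([.547,.358,.17],86.7)
E
```

```text
[0.50201827 0.00357992 0.17788236] 28.9 [-0.23  0.31  1.64  0.    1.19 -0.13]
tool-> [-357.1    8.    12.1]
twist 1.536 cur jaw deg -5.3
```

Call:
{"api": "arm_command", "payload": {
  "deltas": [
    {"dx":-25,"dy":0,"dz":1,"twist":-0.13},
    {"dx":-57,"dy":0,"dz":2,"twist":-0.27},
    {"dx":-90,"dy":0,"dz":3,"twist":-0.41},
    {"dx":-123,"dy":0,"dz":4,"twist":-0.55},
    {"dx":-156,"dy":0,"dz":5,"twist":-0.69},
    {"dx":-189,"dy":0,"dz":6,"twist":-0.83},
    {"dx":-222,"dy":0,"dz":7,"twist":-0.97},
    {"dx":-255,"dy":0,"dz":8,"twist":-1.11},
    {"dx":-288,"dy":2,"dz":9,"twist":-1.25},
    {"dx":-320,"dy":5,"dz":10,"twist":-1.39},
    {"dx":-345,"dy":8,"dz":11,"twist":-1.51},
    {"dx":-357,"dy":8,"dz":12,"twist":-1.606}
  ]
}}

```text
t: 30.1
position: [0.5488, 0.3575, 0.1686]
orientation: [0.707, -0.021, 0.019, -0.706]
ft_force: [0.0, -0.3, 0.1]
width: 0.0641
```

Call:
{"api": "arm_command", "payload": {
  "deltas": [
    {"dx":0,"dy":0,"dz":0,"twist":0},
    {"dx":0,"dy":0,"dz":0,"twist":0},
    {"dx":0,"dy":0,"dz":0,"twist":0},
    {"dx":0,"dy":0,"dz":0,"twist":0}
  ]
}}

```text
t: 30.5
position: [0.5497, 0.3549, 0.1709]
orientation: [0.707, -0.023, 0.023, -0.707]
ft_force: [1.0, -0.2, -0.5]
width: 0.0641
```

```bash
python3 - <<'E'
from h import *
s=telemetry.read_state();print(s['position'],s['t'],s['q'].round(2))
go([.547,.358,.0326],86.7)
c,f=snap("wrist","w10")
E
```

```text
[0.54970705 0.35494546 0.17094286] 30.5 [ 0.39  0.65  1.14 -0.    1.35 -1.11]
tool-> [ -2.9 138.3   2.9]
twist -0.0081 cur jaw deg 86.2
```

View pics/w10.png

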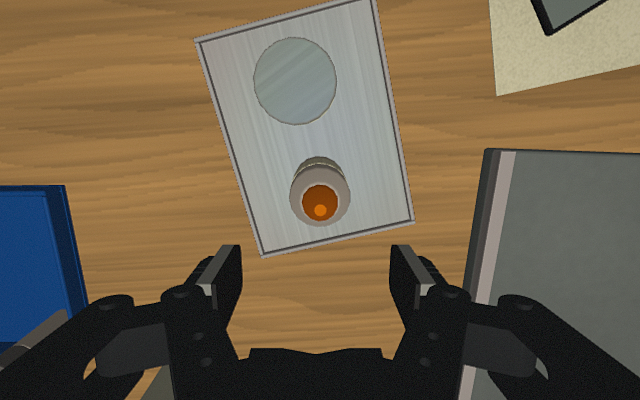

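Bottle nozzle at (320,209) and jar lid at (295,81), both upright and where I left them. Descend and grip at the same height as before.

Call:
{"api": "arm_command", "payload": {
  "deltas": [
    {"dx":-3,"dy":12,"dz":3,"twist":-0.008},
    {"dx":-3,"dy":32,"dz":3,"twist":-0.008},
    {"dx":-3,"dy":56,"dz":3,"twist":-0.008},
    {"dx":-3,"dy":80,"dz":3,"twist":-0.008},
    {"dx":-3,"dy":102,"dz":3,"twist":-0.008},
    {"dx":-3,"dy":120,"dz":3,"twist":-0.008},
    {"dx":-3,"dy":131,"dz":3,"twist":-0.008},
    {"dx":-3,"dy":136,"dz":3,"twist":-0.008},
    {"dx":-3,"dy":138,"dz":3,"twist":-0.008},
    {"dx":-3,"dy":138,"dz":3,"twist":-0.008},
    {"dx":-3,"dy":138,"dz":3,"twist":-0.008}
  ]
}}

```text
t: 31.65
position: [0.5472, 0.3591, 0.0337]
orientation: [-0.707, 0.019, -0.02, 0.707]
ft_force: [0.9, -0.9, 0.1]
width: 0.0645
```

Call:
{"api": "arm_command", "payload": {
  "deltas": [
    {"dx":0,"dy":0,"dz":0,"twist":0},
    {"dx":0,"dy":0,"dz":0,"twist":0},
    {"dx":0,"dy":0,"dz":0,"twist":0},
    {"dx":0,"dy":0,"dz":0,"twist":0},
    {"dx":0,"dy":0,"dz":0,"twist":0},
    {"dx":0,"dy":0,"dz":0,"twist":0},
    {"dx":0,"dy":0,"dz":0,"twist":0}
  ],
  "fingers": -1,
  "squeeze": 20
}}

```text
t: 32.35
position: [0.5471, 0.359, 0.0336]
orientation: [-0.707, 0.019, -0.02, 0.707]
ft_force: [-1.2, -1.7, 5.8]
width: 0.0455
```

```bash
python3 - <<'E'
from h import *
s=telemetry.read_state();print(s['position'],s['width'],s['t'],s['ft_force'])
go([.5935,.0527,s['position'][2]+.1],86.7)
E
```

```text
[0.54708618 0.35902096 0.03360397] 0.04549732616377174 32.35 [-1.24388725 -1.66145742  5.75177304]
tool-> [  63.5 -100.1 -303.2]
twist 0.002 cur jaw deg 86.8
```

Call:
{"api": "arm_command", "payload": {
  "deltas": [
    {"dx":0,"dy":-6,"dz":0,"twist":0},
    {"dx":0,"dy":-18,"dz":0,"twist":0},
    {"dx":0,"dy":-36,"dz":0,"twist":0},
    {"dx":0,"dy":-56,"dz":0,"twist":0},
    {"dx":0,"dy":-76,"dz":0,"twist":0},
    {"dx":0,"dy":-92,"dz":-4,"twist":0},
    {"dx":2,"dy":-100,"dz":-14,"twist":0},
    {"dx":6,"dy":-100,"dz":-32,"twist":0},
    {"dx":12,"dy":-100,"dz":-58,"twist":0},
    {"dx":18,"dy":-100,"dz":-88,"twist":0},
    {"dx":24,"dy":-100,"dz":-120,"twist":0},
    {"dx":30,"dy":-100,"dz":-150,"twist":0}
  ],
  "squeeze": 30
}}

```text
t: 33.55
position: [0.568, 0.2045, 0.1318]
orientation: [0.707, -0.021, 0.019, -0.707]
ft_force: [0.6, 0.0, -2.0]
width: 0.0451
```

Call:
{"api": "arm_command", "payload": {
  "deltas": [
    {"dx":6,"dy":0,"dz":-30,"twist":0},
    {"dx":12,"dy":0,"dz":-60,"twist":0},
    {"dx":19,"dy":0,"dz":-90,"twist":0},
    {"dx":25,"dy":0,"dz":-117,"twist":0},
    {"dx":30,"dy":0,"dz":-138,"twist":0},
    {"dx":33,"dy":0,"dz":-150,"twist":0},
    {"dx":33.5,"dy":0,"dz":-153,"twist":0.002},
    {"dx":33.5,"dy":0,"dz":-153,"twist":0.002},
    {"dx":33.5,"dy":0,"dz":-153,"twist":0.002},
    {"dx":33.5,"dy":0,"dz":-153,"twist":0.002}
  ]
}}

```text
t: 34.55
position: [0.5932, 0.0537, 0.1328]
orientation: [-0.707, 0.02, -0.02, 0.707]
ft_force: [-0.5, -0.4, -1.7]
width: 0.0456
```

```bash
python3 - <<'E'
from h import *
s=telemetry.read_state();print(s['position'],s['width'],s['t'],s['ft_force'])
go([.5935,.0527,.0355],86.7)
E
```

```text
[0.5931642  0.05370694 0.1328429 ] 0.04556131342259288 34.55 [-0.47102211 -0.43322246 -1.70945103]
tool-> [ 0.4 97.3 -1. ]
twist 0.0012 cur jaw deg 86.8
```

Call:
{"api": "arm_command", "payload": {
  "deltas": [
    {"dx":0.4,"dy":8,"dz":-1,"twist":0.001},
    {"dx":0.4,"dy":22,"dz":-1,"twist":0.001},
    {"dx":0.4,"dy":40,"dz":-1,"twist":0.001},
    {"dx":0.4,"dy":58,"dz":-1,"twist":0.001},
    {"dx":0.4,"dy":74,"dz":-1,"twist":0.001},
    {"dx":0.4,"dy":86,"dz":-1,"twist":0.001},
    {"dx":0.4,"dy":93,"dz":-1,"twist":0.001},
    {"dx":0.4,"dy":96,"dz":-1,"twist":0.001},
    {"dx":0.4,"dy":97,"dz":-1,"twist":0.001},
    {"dx":0.4,"dy":97,"dz":-1,"twist":0.001}
  ]
}}

```text
t: 35.55
position: [0.594, 0.0518, 0.0363]
orientation: [0.707, -0.02, 0.021, -0.707]
ft_force: [-0.5, 0.4, -1.1]
width: 0.0455
```

Call:
{"api": "arm_command", "payload": {
  "deltas": [
    {"dx":0,"dy":0.5,"dz":0,"twist":0},
    {"dx":0,"dy":1,"dz":0,"twist":0},
    {"dx":0,"dy":1,"dz":0,"twist":0}
  ]
}}

```text
t: 35.85
position: [0.5938, 0.0518, 0.0351]
orientation: [0.707, -0.021, 0.021, -0.707]
ft_force: [0.0, 0.0, -0.4]
width: 0.0454
```

Call:
{"api": "arm_command", "payload": {
  "deltas": [
    {"dx":-0.2,"dy":0,"dz":0.8,"twist":0},
    {"dx":-0.2,"dy":0,"dz":0.8,"twist":0},
    {"dx":-0.2,"dy":0.5,"dz":0.8,"twist":0},
    {"dx":-0.2,"dy":0.8,"dz":0.8,"twist":0},
    {"dx":-0.2,"dy":0.8,"dz":0.8,"twist":0}
  ]
}}

```text
t: 36.35
position: [0.5937, 0.0527, 0.0347]
orientation: [0.707, -0.021, 0.021, -0.707]
ft_force: [-3.1, 0.4, 5.6]
width: 0.0452
```

Contact is made, at the original position. Release and retreat, then fetch the jar.

Call:
{"api": "arm_command", "payload": {
  "deltas": [
    {"dx":0,"dy":0,"dz":0,"twist":0},
    {"dx":0,"dy":0,"dz":0,"twist":0},
    {"dx":0,"dy":0,"dz":0,"twist":0},
    {"dx":0,"dy":0,"dz":0,"twist":0},
    {"dx":0,"dy":-10,"dz":0,"twist":0},
    {"dx":0,"dy":-30,"dz":0,"twist":0},
    {"dx":0,"dy":-60,"dz":0,"twist":0},
    {"dx":0,"dy":-95,"dz":0,"twist":0},
    {"dx":0,"dy":-120,"dz":0,"twist":0},
    {"dx":0,"dy":-125,"dz":0,"twist":0},
    {"dx":0,"dy":-125,"dz":0,"twist":0}
  ],
  "fingers": 0.5
}}

```text
t: 37.45
position: [0.5937, 0.0526, 0.1598]
orientation: [0.707, -0.02, 0.021, -0.707]
ft_force: [-0.5, -0.3, -0.8]
width: 0.0638
```

```bash
python3 - <<'E'
from h import *
s=telemetry.read_state();print(s['position'],s['width'],s['t'],s['ft_force'])
go([.4651,.3466,.14],86.7)
c,f=snap("wrist","w11")
E
```

```text
[0.59367226 0.0526463  0.15975494] 0.06378658639109679 37.45 [-0.51768791 -0.3252711  -0.82257819]
tool-> [-145.6   19.5  285.9]
twist -0.0009 cur jaw deg 86.6
```

View pics/w11.png

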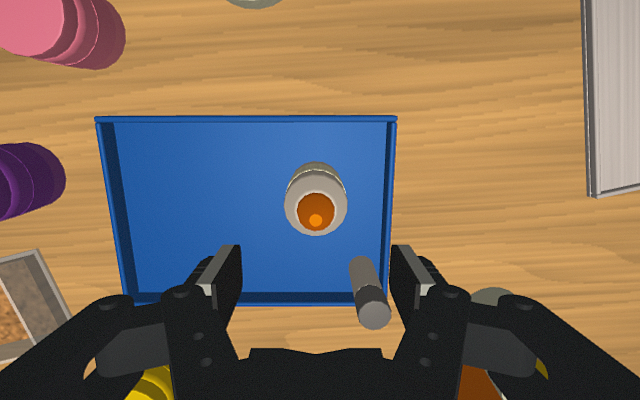

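Bottle stands upright, nozzle at (316,219).

Call:
{"api": "arm_command", "payload": {
  "deltas": [
    {"dx":-8,"dy":0,"dz":15,"twist":0},
    {"dx":-26,"dy":0,"dz":45,"twist":0},
    {"dx":-47,"dy":0,"dz":85,"twist":0},
    {"dx":-68,"dy":0,"dz":125,"twist":0},
    {"dx":-89,"dy":0,"dz":165,"twist":0},
    {"dx":-110,"dy":0,"dz":205,"twist":0},
    {"dx":-128,"dy":5,"dz":242,"twist":0},
    {"dx":-140,"dy":12,"dz":270,"twist":0},
    {"dx":-145,"dy":18,"dz":284,"twist":0},
    {"dx":-145.6,"dy":19.5,"dz":286,"twist":0},
    {"dx":-145.6,"dy":19.5,"dz":286,"twist":0},
    {"dx":-145.6,"dy":19.5,"dz":286,"twist":0}
  ],
  "fingers": 0.8
}}

```text
t: 38.7
position: [0.4656, 0.3456, 0.1396]
orientation: [0.707, -0.021, 0.021, -0.707]
ft_force: [0.6, -0.3, -0.4]
width: 0.0772
```

```bash
python3 - <<'E'
from h import *
c,f=load("w11");print("nozzle",unp(c,(316,219.5),.101))
s=telemetry.read_state();print(s['position'],s['width'],s['t'])
go([.4651,.3466,.0236],86.7)
E
```

```text
nozzle [0.59432987 0.0524643  0.101     ]
[0.46561409 0.34556627 0.13963127] 0.07721626376451109 38.7
tool-> [ -0.6 116.    1. ]
twist -0.0025 cur jaw deg 86.6
```

Nozzle measures (.5943,.0525) against the original (.5944,.0527).

Call:
{"api": "arm_command", "payload": {
  "deltas": [
    {"dx":-0.6,"dy":10,"dz":1,"twist":-0.002},
    {"dx":-0.6,"dy":28,"dz":1,"twist":-0.002},
    {"dx":-0.6,"dy":50,"dz":1,"twist":-0.002},
    {"dx":-0.6,"dy":72,"dz":1,"twist":-0.002},
    {"dx":-0.6,"dy":92,"dz":1,"twist":-0.002},
    {"dx":-0.6,"dy":106,"dz":1,"twist":-0.002},
    {"dx":-0.6,"dy":113,"dz":1,"twist":-0.002},
    {"dx":-0.6,"dy":116,"dz":1,"twist":-0.002},
    {"dx":-0.6,"dy":116,"dz":1,"twist":-0.002},
    {"dx":-0.6,"dy":116,"dz":1,"twist":-0.002}
  ]
}}

```text
t: 39.7
position: [0.4648, 0.3479, 0.0243]
orientation: [-0.707, 0.02, -0.02, 0.707]
ft_force: [0.4, 0.2, -0.5]
width: 0.0769
```

Call:
{"api": "arm_command", "payload": {
  "deltas": [
    {"dx":0,"dy":0,"dz":0,"twist":0},
    {"dx":0,"dy":0,"dz":0,"twist":0},
    {"dx":0,"dy":0,"dz":0,"twist":0},
    {"dx":0,"dy":0,"dz":0,"twist":0},
    {"dx":0,"dy":0,"dz":0,"twist":0},
    {"dx":0,"dy":0,"dz":0,"twist":0},
    {"dx":0,"dy":0,"dz":0,"twist":0}
  ],
  "fingers": -1,
  "squeeze": 25
}}

```text
t: 40.4
position: [0.4647, 0.3479, 0.0243]
orientation: [-0.707, 0.02, -0.02, 0.707]
ft_force: [-0.6, -0.4, 6.4]
width: 0.0569
```

```bash
python3 - <<'E'
from h import *
s=telemetry.read_state();print(s['position'],s['width'],s['t'],s['ft_force'])
go([.5892,-.0568,s['position'][2]+.12],86.7)
E
```

```text
[0.46473253 0.34786131 0.02433426] 0.05690629194454801 40.4 [-0.62503713 -0.36625929  6.36023988]
tool-> [ 147.2 -120.  -396.9]
twist 0.0011 cur jaw deg 86.8
```

Call:
{"api": "arm_command", "payload": {
  "deltas": [
    {"dx":0,"dy":-6,"dz":0,"twist":0},
    {"dx":0,"dy":-18,"dz":0,"twist":0},
    {"dx":0,"dy":-36,"dz":0,"twist":0},
    {"dx":0,"dy":-58,"dz":0,"twist":0},
    {"dx":0,"dy":-82,"dz":0,"twist":0},
    {"dx":0,"dy":-104,"dz":-4,"twist":0},
    {"dx":0,"dy":-120,"dz":-14,"twist":0},
    {"dx":2,"dy":-128,"dz":-32,"twist":0},
    {"dx":5,"dy":-130,"dz":-58,"twist":0},
    {"dx":9,"dy":-130,"dz":-88,"twist":0},
    {"dx":13,"dy":-130,"dz":-120,"twist":0},
    {"dx":17,"dy":-130,"dz":-152,"twist":0}
  ],
  "squeeze": 35
}}

```text
t: 41.6
position: [0.4726, 0.1939, 0.1543]
orientation: [-0.707, 0.02, -0.02, 0.707]
ft_force: [1.1, -0.1, -1.4]
width: 0.0568
```

Call:
{"api": "arm_command", "payload": {
  "deltas": [
    {"dx":8,"dy":0,"dz":-32,"twist":0},
    {"dx":18,"dy":0,"dz":-66,"twist":0},
    {"dx":30,"dy":0,"dz":-100,"twist":0},
    {"dx":46,"dy":0,"dz":-134,"twist":0},
    {"dx":64,"dy":0,"dz":-166,"twist":0},
    {"dx":84,"dy":0,"dz":-196,"twist":0},
    {"dx":104,"dy":0,"dz":-220,"twist":0},
    {"dx":119,"dy":0,"dz":-236,"twist":0},
    {"dx":127,"dy":0,"dz":-243,"twist":0},
    {"dx":130,"dy":0,"dz":-245,"twist":0.001},
    {"dx":130,"dy":0,"dz":-245,"twist":0.001},
    {"dx":130,"dy":0,"dz":-245,"twist":0.001}
  ]
}}

```text
t: 42.8
position: [0.5883, -0.056, 0.1538]
orientation: [-0.707, 0.02, -0.02, 0.707]
ft_force: [0.2, 0.2, -1.1]
width: 0.0564
```

```bash
python3 - <<'E'
from h import *
s=telemetry.read_state();print(s['position'],s['width'],s['t'],s['ft_force'])
go([.5888,-.0568,.0275],86.7)
E
```

```text
[ 0.58828973 -0.05601599  0.15377231] 0.056402296467444775 42.8 [ 0.23615399  0.22810584 -1.07953154]
tool-> [  0.6 126.3  -0.8]
twist 0.001 cur jaw deg 86.8
```

Call:
{"api": "arm_command", "payload": {
  "deltas": [
    {"dx":0.6,"dy":10,"dz":-0.5,"twist":0.001},
    {"dx":0.6,"dy":28,"dz":-0.5,"twist":0.001},
    {"dx":0.6,"dy":50,"dz":-0.5,"twist":0.001},
    {"dx":0.6,"dy":72,"dz":-0.5,"twist":0.001},
    {"dx":0.6,"dy":92,"dz":-0.5,"twist":0.001},
    {"dx":0.6,"dy":108,"dz":-0.5,"twist":0.001},
    {"dx":0.6,"dy":119,"dz":-0.5,"twist":0.001},
    {"dx":0.6,"dy":125,"dz":-0.5,"twist":0.001},
    {"dx":0.6,"dy":126,"dz":-0.5,"twist":0.001},
    {"dx":0.6,"dy":126,"dz":-0.5,"twist":0.001},
    {"dx":0.6,"dy":126,"dz":-0.5,"twist":0.001}
  ]
}}

```text
t: 43.9
position: [0.5897, -0.0576, 0.0283]
orientation: [0.707, -0.02, 0.021, -0.707]
ft_force: [-0.2, -0.2, -1.9]
width: 0.0567
```

```bash
python3 - <<'E'
from h import *
s=telemetry.read_state();print(s['position'],s['width'],s['t'],s['ft_force'])
go([.5888,-.0568,.0255],86.7)
E
```

```text
[ 0.58968466 -0.05758037  0.0283256 ] 0.05669489142017627 43.9 [-0.24859127 -0.215254   -1.9346074 ]
tool-> [-0.9  2.8  0.7]
twist -0.001 cur jaw deg 86.6
```

Call:
{"api": "arm_command", "payload": {
  "deltas": [
    {"dx":-0.8,"dy":0.5,"dz":0.7,"twist":0},
    {"dx":-0.8,"dy":1.2,"dz":0.7,"twist":0},
    {"dx":-0.8,"dy":1.9,"dz":0.7,"twist":0},
    {"dx":-0.8,"dy":2.6,"dz":0.7,"twist":0},
    {"dx":-0.8,"dy":2.6,"dz":0.7,"twist":0}
  ]
}}

```text
t: 44.4
position: [0.5886, -0.0568, 0.0254]
orientation: [0.707, -0.021, 0.021, -0.707]
ft_force: [-1.8, 0.4, 4.0]
width: 0.0567
```

Contact. Release, retreat up and back, and take the last look.

Call:
{"api": "arm_command", "payload": {
  "deltas": [
    {"dx":0,"dy":0,"dz":0,"twist":0},
    {"dx":0,"dy":0,"dz":0,"twist":0},
    {"dx":0,"dy":0,"dz":0,"twist":0},
    {"dx":0,"dy":0,"dz":0,"twist":0},
    {"dx":0,"dy":-10,"dz":0,"twist":0},
    {"dx":0,"dy":-30,"dz":0,"twist":0},
    {"dx":0,"dy":-60,"dz":0,"twist":0},
    {"dx":0,"dy":-95,"dz":0,"twist":0},
    {"dx":0,"dy":-130,"dz":0,"twist":0},
    {"dx":-15,"dy":-165,"dz":0,"twist":0},
    {"dx":-45,"dy":-200,"dz":0,"twist":0},
    {"dx":-80,"dy":-220,"dz":15,"twist":0}
  ],
  "fingers": 0.8
}}

```text
t: 45.6
position: [0.5093, -0.038, 0.2481]
orientation: [0.707, -0.02, 0.023, -0.706]
ft_force: [0.1, 1.0, -0.8]
width: 0.0765
```

Call:
{"api": "arm_command", "payload": {
  "deltas": [
    {"dx":-20,"dy":0,"dz":20,"twist":0},
    {"dx":-40,"dy":0,"dz":40,"twist":0},
    {"dx":-40,"dy":0,"dz":40,"twist":0},
    {"dx":-40,"dy":0,"dz":40,"twist":0},
    {"dx":-40,"dy":0,"dz":40,"twist":0},
    {"dx":-40,"dy":0,"dz":40,"twist":0}
  ]
}}

```text
t: 46.2
position: [0.4724, 0.0046, 0.2449]
orientation: [0.707, -0.021, 0.021, -0.707]
ft_force: [0.1, 0.6, -0.0]
width: 0.0767
```

```bash
python3 - <<'E'
from h import *
s=telemetry.read_state();print(s['position'],s['width'],s['t'],s['ft_force'])
c,f=snap("wrist","w12");c2,f2=snap("scene","s12")
a=cv2.resize(f[110:360,100:500],(800,500))
cv2.imwrite("pics/w12c.png",a)
E
```

```text
[0.47238819 0.00459603 0.24488511] 0.07671395170345296 46.2 [ 0.08754801  0.55148428 -0.02537588]
```

View pics/w12c.png

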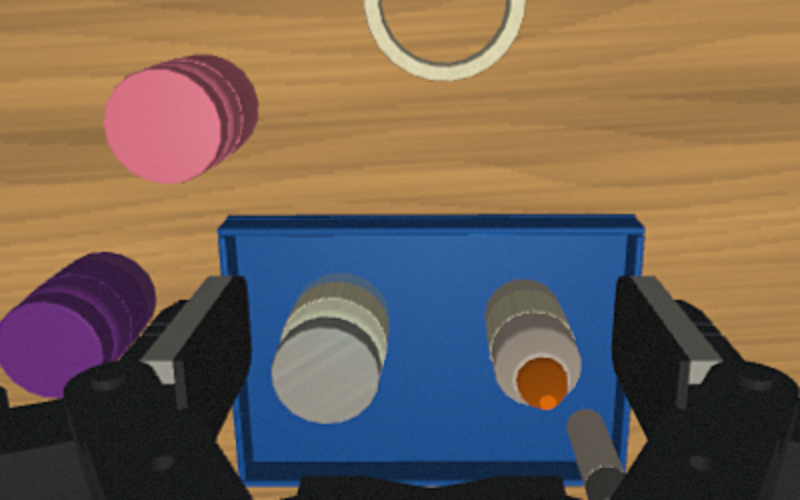

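View pics/s12.png

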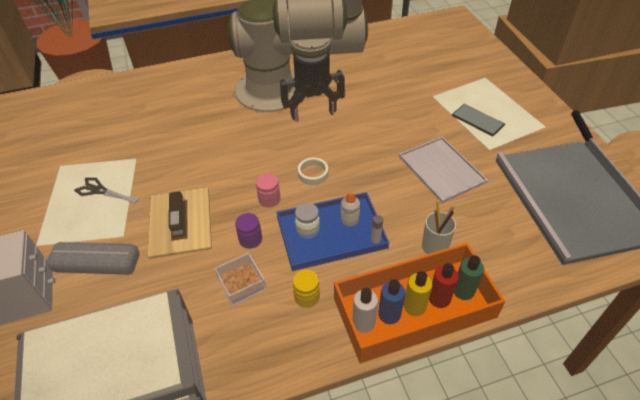

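Both stand upright: lid at crop (326,370), nozzle tip at (548,402). The scene view shows the stapler on the strip, the side tray empty and the bystanders in place. As a final check I'll compare against the first scene picture.

```bash
python3 - <<'E'
from h import *
c,f=load("w12");print("lid",unp(c,(263,295),.075),"nozz",unp(c,(374,311),.101))
a=cv2.imread("pics/scene0.png");b=cv2.imread("pics/s12.png")
a,b=[cv2.resize(i,None,fx=4,fy=4,interpolation=cv2.INTER_CUBIC) for i in(a,b)]
for n,(x0,y0,x1,y1) in dict(jar=(292,203,322,226),bottle=(340,192,360,215),gluestick=(370,216,386,244),tape=(296,157,330,184),cup=(420,205,458,255),tub=(212,253,268,301),tray=(276,205,300,265)).items():
    T=a[4*y0:4*y1,4*x0:4*x1];S=b[4*y0-32:4*y1+32,4*x0-32:4*x1+32];r=cv2.matchTemplate(S,T,cv2.TM_CCOEFF_NORMED);_,v,_,l=cv2.minMaxLoc(r);print(n,round(v,3),[(l[0]-32)/4,(l[1]-32)/4],'px')
E
```

```text
lid [ 0.58676047 -0.05631649  0.075     ] nozz [0.59501796 0.05235737 0.101     ]
jar 0.997 [0.0, 0.0] px
bottle 0.989 [0.0, 0.0] px
gluestick 0.996 [0.0, 0.0] px
tape 0.997 [0.0, 0.0] px
cup 0.997 [0.0, 0.0] px
tub 0.991 [0.0, 0.0] px
tray 0.998 [0.0, 0.0] px
```

All shifts are 0 px (resolution 0.25 px, under 1 mm). Handing in.

```bash
python3 -c "
from rig import arm;print(arm.close_job())"
```

```text
the job is handed in; nothing more can be done
None
```

The job is done and handed in at about 46 s of the 131 s allowed. I moved the bottle and the jar to the side tray and laid the stapler on the dark strip. Then I put the bottle and the jar back upright in their original places. Each object was lowered until contact and then released.

**Stapler:** the wrist picture put it about 1 mm from the strip's centre and within about 0.1° of its direction.

**Bottle and jar:** the before and after scene pictures show 0 px shift for both. The bottle's nozzle measured 0.2 mm from its first position right after placing, and under 1 mm in the last look.

**Bystanders:** the glue stick, tape roll, cup and tub also show 0 px shift.

**Disagreements:**
- The last wrist reading put the jar lid about 2 mm nearer the robot than before (x 0.587 against 0.589). The scene comparison and the arm's own release position show no such shift, so I take it as hand-picked pixel error.
- The stapler's starting position read about 4 mm differently in two wrist views. I used the view from directly above, and the jaws closed on it centred.

I viewed 16 pictures, two past the budget of 14.

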